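# Rack and tally the glaze-test arches

## Task

Hang the glaze-test arches that are here on the rack, each astride the peg whose end plate has its colour and hanging level, one at a time from light to dark: white, yellow, green, blue, black (skip any that are missing). When an arch hangs, tally it before hanging the next: swing the counter's red-tabbed lever all the way to its stop and let it spring right back. Leave the vase, the half brick and the bowl where they are.

Things in the scene. Friction and masses are not known exactly. Their poses are not given: they have to be found in the camera images.
- rack: fixed rack, base 220 x 480 x 20 mm; origin centre of underside. Beam along y at x = 0, 24 thick, top 173 above the table with colour patches. Saddle pegs stick out level: to -x white (y 0), green (90), black (180); to +x yellow (45), blue (135). Each: round top 12 thick, 166 above the table, widening wedge-like to 22 at its foot (125), 60 long, then a coloured end plate 24 wide, top 179..
- counter (a point): centre of the top of the green tally counter, a box 100 x 90 mm (x, y of the rack) standing on the -y end of the rack's base, top 75 mm above the table, number window facing the robot; the lever turns above it
- arch_white: A white glazed arch (upside-down U) with bare terracotta feet, 44 mm deep (x), 48 wide (y), 51 high, 110 g; alike under a half turn. Gap between legs 28 mm along x, legs 10 thick, inside 41 high with 45-degree haunches that centre it on a peg. Stands on the table. Origin: centre of underside, z up. Take it from above across the width (y), on the straight lower 34 mm. May be absent.
- arch_yellow: A yellow glazed arch (upside-down U) with bare terracotta feet, 44 mm deep (x), 48 wide (y), 51 high, 110 g; alike under a half turn. Gap between legs 28 mm along x, legs 10 thick, inside 41 high with 45-degree haunches that centre it on a peg. Stands on the table. Origin: centre of underside, z up. Take it from above across the width (y), on the straight lower 34 mm. May be absent.
- arch_green: A green glazed arch (upside-down U) with bare terracotta feet, 44 mm deep (x), 48 wide (y), 51 high, 110 g; alike under a half turn. Gap between legs 28 mm along x, legs 10 thick, inside 41 high with 45-degree haunches that centre it on a peg. Stands on the table. Origin: centre of underside, z up. Take it from above across the width (y), on the straight lower 34 mm. May be absent.
- arch_blue: A blue glazed arch (upside-down U) with bare terracotta feet, 44 mm deep (x), 48 wide (y), 51 high, 110 g; alike under a half turn. Gap between legs 28 mm along x, legs 10 thick, inside 41 high with 45-degree haunches that centre it on a peg. Stands on the table. Origin: centre of underside, z up. Take it from above across the width (y), on the straight lower 34 mm. May be absent.
- arch_black: A black glazed arch (upside-down U) with bare terracotta feet, 44 mm deep (x), 48 wide (y), 51 high, 110 g; alike under a half turn. Gap between legs 28 mm along x, legs 10 thick, inside 41 high with 45-degree haunches that centre it on a peg. Stands on the table. Origin: centre of underside, z up. Take it from above across the width (y), on the straight lower 34 mm. May be absent.
- seat_white (a point): where the origin of the white arch lies when it hangs centred on its peg (the one with the white end plate): 41 mm below the peg's top, mid-length of the peg, feet 125 mm above the table. The arch's x then lies along the peg (the rack's x), either way round.
- seat_yellow (a point): where the origin of the yellow arch lies when it hangs centred on its peg (the one with the yellow end plate): 41 mm below the peg's top, mid-length of the peg, feet 125 mm above the table. The arch's x then lies along the peg (the rack's x), either way round.
- seat_green (a point): where the origin of the green arch lies when it hangs centred on its peg (the one with the green end plate): 41 mm below the peg's top, mid-length of the peg, feet 125 mm above the table. The arch's x then lies along the peg (the rack's x), either way round.
- seat_blue (a point): where the origin of the blue arch lies when it hangs centred on its peg (the one with the blue end plate): 41 mm below the peg's top, mid-length of the peg, feet 125 mm above the table. The arch's x then lies along the peg (the rack's x), either way round.
- seat_black (a point): where the origin of the black arch lies when it hangs centred on its peg (the one with the black end plate): 41 mm below the peg's top, mid-length of the peg, feet 125 mm above the table. The arch's x then lies along the peg (the rack's x), either way round.
- lever (a joint): angle of the sprung tally lever about its upright pivot: 0 at rest, 1.25 rad at its stop; it grows clockwise seen from above. Its spring drives it back to 0 when let go; holding it at the stop takes about 4 N at the tab.
- lever_pivot (a point): on the lever's pivot axis, 84 mm above the table (in the rack frame x 0, y -130 mm); this frame turns with the lever, and at joint 0 its axes are those of the rack.
- lever_tab (a point): top centre of the red upright tab on the lever: post 14 mm in diameter, 40 high, top 126 above the table, 75 from the pivot. At rest the arm points from the pivot to -54.5 degrees in the rack frame (+x, -y side); it swings clockwise, tab moving in -x, to -126 degrees. Push with closed fingers from its +x side, or pinch from above.
- vase: bystander: closed terracotta vase 150 mm high, 84 mm across; origin centre of underside; leave alone
- brick: bystander: half of a red brick, 80 x 105 x 60 mm; origin centre of underside; leave alone
- glaze_bowl: bystander: blue bowl 110 mm across, 50 mm high; origin centre of underside; leave alone
Things that resemble listed ones, but are neither listed nor needed, are in the scene too. Several things have the shape of the arch_black; the one meant has the colours described above. Several things have the shape of the arch_blue; the one meant has the colours described above.

How it is judged:
On the way, in this order (a step that is already met when the one before it is completed fails the run):
1. with the white arch hanging level on its peg (within 16 mm of seat_white, tilt under 0.12 rad) and the darker ones not yet up, the tally lever is swung to its stop (past about 1.12 rad) (distance between arch_white and seat_white below 0.016 m and angle between arch_white's own z axis and vertical below 0.12 rad and y of arch_white in the frame of lever_pivot below 0.0188 m and z of each of arch_yellow, arch_green, arch_blue, arch_black in the frame of arch_white below -0.04 m), for 0.05 s.
2. the lever has sprung back (below about 0.15 rad) with the white arch still hanging (distance between arch_white and seat_white below 0.016 m and angle between arch_white's own z axis and vertical below 0.12 rad and x of arch_white in the frame of lever_pivot above -0.061 m), for 0.1 s.
3. with the yellow arch hanging level on its peg (within 16 mm of seat_yellow, tilt under 0.12 rad) and the darker ones not yet up, the tally lever is swung to its stop (past about 1.12 rad) (distance between arch_yellow and seat_yellow below 0.016 m and angle between arch_yellow's own z axis and vertical below 0.12 rad and x of arch_yellow in the frame of lever_pivot below -0.1392 m and z of each of arch_green, arch_blue, arch_black in the frame of arch_yellow below -0.04 m), for 0.05 s.
4. the lever has sprung back (below about 0.15 rad) with the yellow arch still hanging (distance between arch_yellow and seat_yellow below 0.016 m and angle between arch_yellow's own z axis and vertical below 0.12 rad and x of arch_yellow in the frame of lever_pivot above 0.0154 m), for 0.1 s.
5. with the green arch hanging level on its peg (within 16 mm of seat_green, tilt under 0.12 rad) and the darker ones not yet up, the tally lever is swung to its stop (past about 1.12 rad) (distance between arch_green and seat_green below 0.016 m and angle between arch_green's own z axis and vertical below 0.12 rad and y of arch_green in the frame of lever_pivot below 0.058 m and z of each of arch_blue, arch_black in the frame of arch_green below -0.04 m), for 0.05 s.
6. the lever has sprung back (below about 0.15 rad) with the green arch still hanging (distance between arch_green and seat_green below 0.016 m and angle between arch_green's own z axis and vertical below 0.12 rad and x of arch_green in the frame of lever_pivot above -0.0744 m), for 0.1 s.
7. with the blue arch hanging level on its peg (within 16 mm of seat_blue, tilt under 0.12 rad) and the darker ones not yet up, the tally lever is swung to its stop (past about 1.12 rad) (distance between arch_blue and seat_blue below 0.016 m and angle between arch_blue's own z axis and vertical below 0.12 rad and x of arch_blue in the frame of lever_pivot below -0.2202 m and z of arch_black in the frame of arch_blue below -0.04 m), for 0.05 s.
8. the lever has sprung back (below about 0.15 rad) with the blue arch still hanging (distance between arch_blue and seat_blue below 0.016 m and angle between arch_blue's own z axis and vertical below 0.12 rad and x of arch_blue in the frame of lever_pivot above 0.0019 m), for 0.1 s.
9. with the black arch hanging level on its peg (within 16 mm of seat_black, tilt under 0.12 rad) and the darker ones not yet up, the tally lever is swung to its stop (past about 1.12 rad) (distance between arch_black and seat_black below 0.016 m and angle between arch_black's own z axis and vertical below 0.12 rad and y of arch_black in the frame of lever_pivot below 0.0973 m), for 0.05 s.
10. the lever has sprung back (below about 0.15 rad) with the black arch still hanging (distance between arch_black and seat_black below 0.016 m and angle between arch_black's own z axis and vertical below 0.12 rad and x of arch_black in the frame of lever_pivot above -0.0879 m), for 0.1 s.
At the end, for the whole second after the job is handed in: every arch present hangs on the peg of its colour (origin within 16 mm of its seat point, tilt under 0.12 rad), at rest (under 0.03 m/s), and the lever is back below 0.12 rad (distance between arch_white and seat_white below 0.016 m and angle between each of arch_white, arch_yellow, arch_green, arch_blue, arch_black's own z axis and vertical below 0.12 rad and linear speed of each of arch_white, arch_yellow, arch_green, arch_blue, arch_black below 0.03 m/s and distance between arch_yellow and seat_yellow below 0.016 m and distance between arch_green and seat_green below 0.016 m and distance between arch_blue and seat_blue below 0.016 m and distance between arch_black and seat_black below 0.016 m and value of joint lever below 0.12 rad); the robot touches nothing.
It fails at once if the vase is moved by more than 30 mm (distance of vase from where it was at the start of the episode above 0.03 m).
It fails at once if the brick is moved by more than 30 mm (distance of brick from where it was at the start of the episode above 0.03 m).
It fails at once if the glaze_bowl is moved by more than 30 mm (distance of glaze_bowl from where it was at the start of the episode above 0.03 m).
Of arch_white, arch_yellow, arch_green, arch_blue, arch_black only 3 to 5 are there at a start; the rules pass over those that are not, and their reading is None.
At some moment in a run one of arch_white, arch_yellow, arch_green, arch_blue, arch_black may be knocked a few centimetres aside while the robot is not near it.
It also fails if it takes over 210 s, if anything falls off the work surface, if the arm or the gripper's body presses on something with over 40 N, if the wrist force passes 120 N, or if a joint passes its speed limit or range.

## Robot

A 7-joint arm with a two-finger parallel gripper is mounted at the origin on the work surface. World frame = base frame: x ahead of the robot, y to its left, z up, the work surface at z = 0. Lengths are in m, angles in rad, forces in N, time in s.
With the tool pointing down it reaches from about 0.4 to 0.85 m from the base axis. Payload 4.5 kg.
Tool frame: the origin (TCP) lies between the finger pads; the fingertips stand 19 mm ahead of it and the grasp point (between the pads) is the TCP; z points along the fingers, y is the direction in which the jaws open and shut (so a half turn about z gives the same grasp; the last joint's range is limited). The gripper opens to 88 mm and grips with 3 to 60 N. Pads are 18 mm wide; open, the fingers measure 123 mm over their backs; the gripper's body (75 mm by 187 mm) begins 45 mm behind the grasp point.
Start: joints at [1.168, 0.689, -0.195, 1.565, 0.157, 0.902, -0.215], TCP at [0.264, -0.566, 0.258] pointing down, gripper open.
Joint ranges: [-3.01, 3.01], [-0.46, 2.08], [-1.47, 1.51], [0.13, 2.56], [-1, 4.14], [0.04, 2.09], [-2.66, 2.66]. Speed limits (rad/s): [2.57, 2.57, 3.14, 3.14, 3.14, 3.14, 3.14].

## Interface

Orientations are given as a unit quaternion [x, y, z, w].
In Python, from plant import status, snapshot, finish_job, cut_out, tip_of gives the robot as it stands. The module is installed in compiled form; this text tells all that it offers.
- The arm moves only by the tool carry_out, never from a script. Its arguments are lists of equal length, an entry for each row: "linear": the shift along the world's x, y, z in m, a list of three; "roll": the turn about the world's z in rad. A call has 1 to 8 rows; each row is the pose to reach, as a shift and turn from the pose measured when the call began; what a row does not reach only later rows make up. A row lasts 1/12 s, in which the tool goes at most 41.7 mm and 7.16 degrees, less where a joint would pass 70% of its speed; a pose out of reach is approached as far as the arm can. A call with a gripper value outside its range is refused whole. "gripper" is the opening, from 0 (shut) to 1 (fully open), set as the call begins (left out, the last holds). The fingers move at their own pace and stop on an object; "grip_force" is the grip in N (left out, the last holds). Time passes only in rows, so rows that repeat a pose let the fingers close. It gives the time, the measured TCP pose, the force and the opening at its end, in the units of the state.
- status.get_state(): the state, without advancing time (a new reading comes with each control period).
- snapshot(name): name is "scene" or "top" or "wrist"; returns a dict with "img" (480x640x3 uint8, red, green, blue), "range_z" (480x640 float32, m along the optical axis (not along the pixel's ray), 0 where there is no reading), "fx", "fy", "cx", "cy" (pixels), "world_from_camera" (4x4, takes a point from camera to world coordinates). Camera axes: x right, y down, z forward; pixel columns grow to the right and rows downward; lengths in m; the calibration is good to about 2 mm. A picture is of the moment at which its call begins.
- finish_job(): hands the job in, once; it reports no verdict.
Trained networks look in a picture, given as the dict that the camera call returned (one of the last four; its "shot" number tells which), for a name from the list of things; names that differ only in an ending like _2 or _b are one class to them, and where a whole thing is asked for, a point or a joint stands for the part that bears it (a point fixed in the world has none). Each returns a list of dicts, best first, with "confidence" (0 to 1); they miss things now and then, are a little off and sometimes report something else, mostly with a low value. They report only what shows in the picture. A call takes as long as a camera call. They do not tell look-alikes from the thing itself.
- cut_out(picture, query): "region" (480x640 bool, what is visible of it) and "pixel" ([column, row] in pixels, amid what is visible of it).
- tip_of(picture, query): "pixel" ([column, row] in pixels: a listed point, or the origin of a listed thing).
The state is a dict: "clock": time; "q": joint angles; "qd": joint speeds; "joint_torque": joint torques, N m; "tool_pos": TCP position; "eef_rot": TCP orientation; "contact_force": force on the tool from outside, world axes, zero at the start; "moment": the same for the moment, N m; "opening": opening from 0.0 (shut) to 1.0 (fully open).
Only numpy, scipy, OpenCV 4.12 (cv2) and the standard library are available. Lean on these libraries where they do the work, as an engineer would, in place of code of your own. Each camera call takes 0.05 s, during which the arm holds its last target.

## Working session

There is one attempt and no reset: what is moved stays moved. The work goes in short steps, Python scripts to look and compute and a tool call to move; the robot and the scene stay as the last step left them, time stands still between calls to the robot, and variables do not carry over. Pictures are saved under pics/ and viewed, and the job is handed in when it is done.

Besides the shell and the picture viewer there is one more tool, called as name(argument=value, ...), one argument or row to a line, values as JSON. carry_out: Moves the arm, as the interface text tells. Its arguments: {"type":"object","properties":{"linear":{"type":"array"},"roll":{"type":"array"},"gripper":{"type":"number"},"grip_force":{"type":"number"}},"required":["linear","roll"]}

```bash
mkdir -p pics
cat > h.py <<'E'
import numpy as np, cv2
from plant import status, snapshot, finish_job, cut_out, tip_of
def save(p,name,box=None,scale=1):
    im=p["img"][:,:,::-1].copy()
    if box: im=im[box[1]:box[3],box[0]:box[2]]
    if scale!=1: im=cv2.resize(im,None,fx=scale,fy=scale,interpolation=cv2.INTER_CUBIC)
    cv2.imwrite("pics/"+name+".png",im)
def cloud(p):
    z=p["range_z"]; v,u=np.mgrid[0:480,0:640]
    c=np.stack([(u-p["cx"])/p["fx"]*z,(v-p["cy"])/p["fy"]*z,z,np.ones_like(z)],-1)
    w=(c@np.array(p["world_from_camera"]).T)[...,:3]
    w[z<=0]=np.nan
    return w
def st():
    s=status.get_state()
    print("t",round(s["clock"],2),"pos",np.round(s["tool_pos"],4),"q",np.round(s["eef_rot"],3),"F",np.round(s["contact_force"],1),"op",round(s["opening"],3))
    return s
E
python3 - <<'E'
from h import *
s=st()
for n in ["scene","top"]:
    p=snapshot(n); save(p,n+"0"); print(n,np.round(p["world_from_camera"],3).tolist(),p["fx"])
    for q in ["arch_white","rack","vase","brick","glaze_bowl","lever","counter"]:
        for d in cut_out(p,q)[:9]:
            w=cloud(p)[d["region"]]; print(q,round(d["confidence"],2),np.round(d["pixel"]),np.round(np.nanmedian(w,0),3),d["region"].sum())
E
```

```text
t 0.0 pos [ 0.2641 -0.5658  0.2569] q [ 0.976  0.217 -0.    -0.001] F [0.9 0.1 0.1] op 1.003
scene [[-0.421, 0.7, -0.577, 1.306], [0.907, 0.321, -0.273, 0.328], [-0.006, -0.638, -0.77, 1.105], [0.0, 0.0, 0.0, 1.0]] 584.7773269094696
arch_white 0.79 [222. 258.] [ 0.652 -0.228  0.037] 563
rack 0.96 [411. 295.] [0.594 0.212 0.021] 20706
vase 0.82 [258. 332.] [ 0.828 -0.025  0.122] 1955
vase 0.18 [414. 296.] [0.594 0.212 0.021] 20249
brick 0.8 [346. 365.] [0.799 0.142 0.058] 2649
glaze_bowl 0.8 [143. 243.] [ 0.688 -0.431  0.028] 1491
lever 0.81 [335. 245.] [0.551 0.009 0.091] 310
counter 0.87 [409. 294.] [0.595 0.213 0.021] 20326
top [[0.026, -0.974, 0.223, 0.342], [-1.0, -0.025, 0.007, -0.037], [-0.001, -0.223, -0.975, 1.177], [0.0, 0.0, 0.0, 1.0]] 520.6475290821818
arch_white 0.94 [408. 227.] [ 0.642 -0.234  0.045] 492
rack 0.89 [226. 261.] [0.552 0.174 0.022] 20950
vase 0.9 [324. 151.] [ 0.786 -0.036  0.132] 1418
brick 0.85 [247. 168.] [0.775 0.139 0.06 ] 2011
brick 0.4 [226. 259.] [0.552 0.173 0.022] 21039
glaze_bowl 0.56 [488. 205.] [ 0.709 -0.422  0.023] 1744
lever 0.62 [220. 260.] [0.552 0.174 0.022] 20786
lever 0.6 [290. 266.] [0.545 0.022 0.092] 343
counter 0.85 [226. 264.] [0.552 0.174 0.022] 20921
```

View pics/scene0.png

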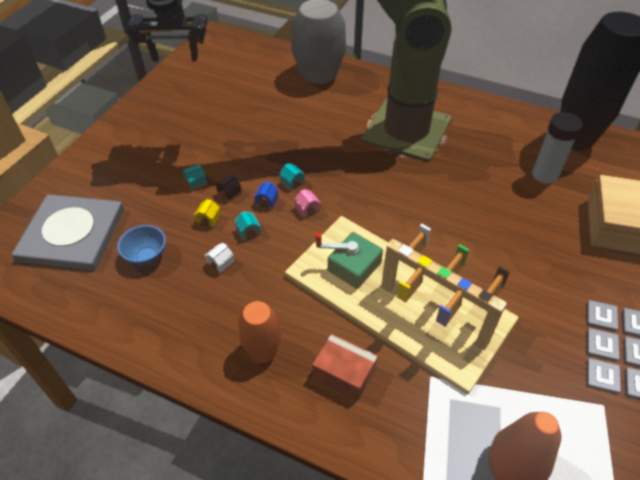

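View pics/top0.png

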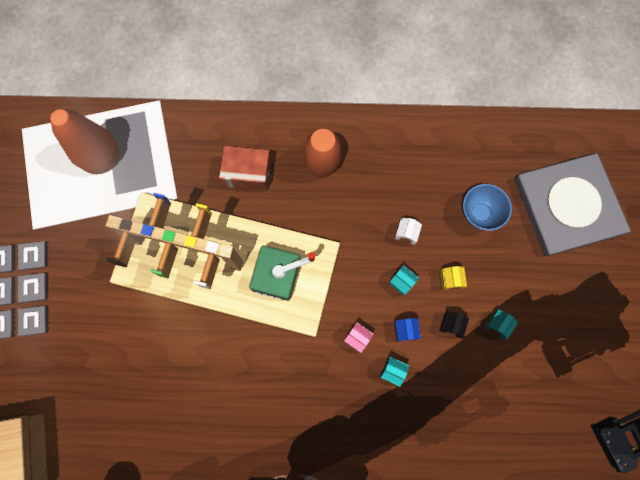

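Run:
```python
from h import *
p=snapshot("scene"); save(p,"scene_l",(100,170,340,350),3)
p=snapshot("top"); save(p,"top_l",(290,120,550,315),3); save(p,"top_r",(130,160,330,350),3)
```

```text
(no output)
```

View pics/scene_l.png

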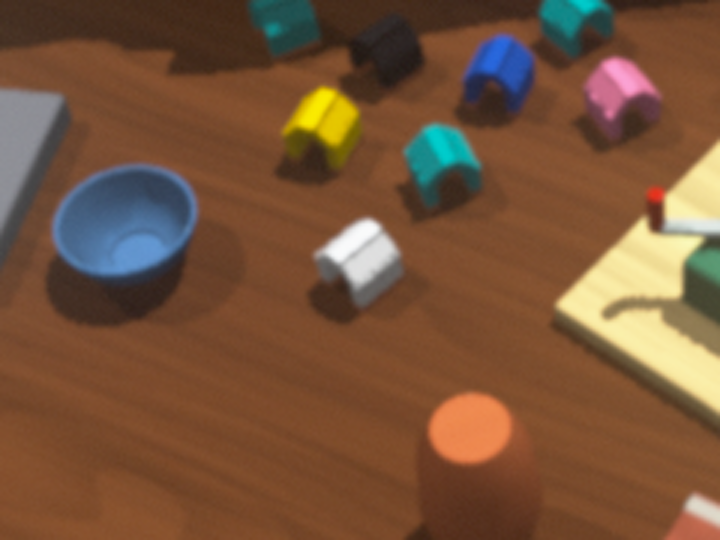

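View pics/top_l.png

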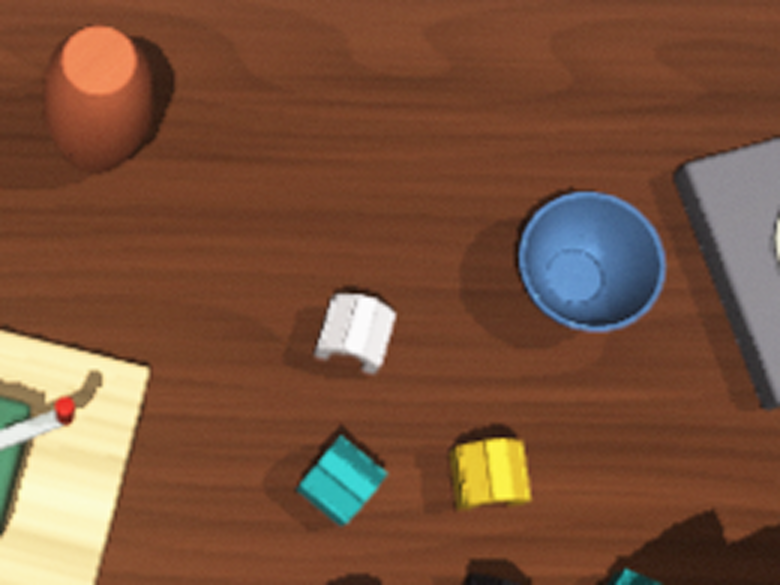

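View pics/top_r.png

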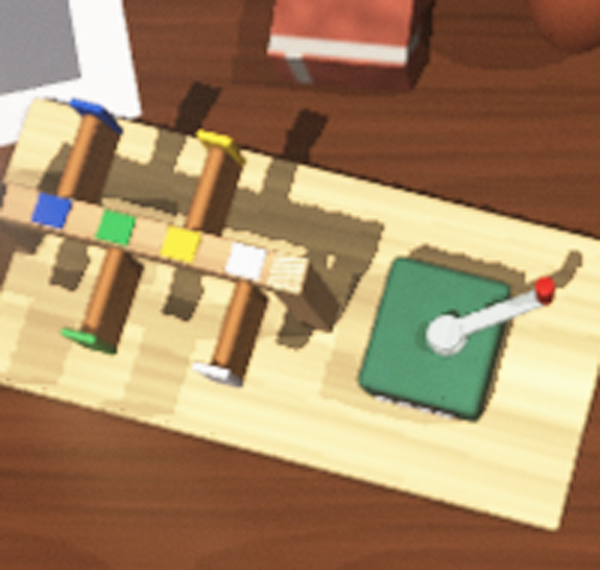

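Run:
```python
from h import *
for n in ["top","scene"]:
    p=snapshot(n); W=cloud(p); hsv=cv2.cvtColor(p["img"],cv2.COLOR_RGB2HSV)
    # rack base
    d=cut_out(p,"rack")[0]["region"]
    d=cv2.dilate(d.astype(np.uint8),np.ones((7,7)))>0
    m=d&(abs(W[...,2]-0.02)<0.006)
    r=cv2.minAreaRect(W[m][:,:2].astype(np.float32)*1000); print(n,"rack",r)
    # arches
    for i,(nm,px) in enumerate([("w",(408,229)),("teal1",(404,280)),("y",(454,277)),("blk",(454,322)),("blu",(407,329)),("pink",(359,337)),("teal2",(396,372)),("teal3",(503,324))]):
        if n!="top": break
        c=W[px[1],px[0]]
        q=(np.hypot(W[...,0]-c[0],W[...,1]-c[1])<0.040)&(W[...,2]>0.012)
        P=W[q]
        r=cv2.minAreaRect(P[:,:2].astype(np.float32)*1000)
        t=P[P[:,2]>0.044]
        rt=cv2.minAreaRect(t[:,:2].astype(np.float32)*1000)
        print(nm,np.round(c,3),[np.round(x,1) for x in r],"top",[np.round(x,1) for x in rt],P[:,2].max().round(3),"rgb",np.median(p["img"][q&(W[...,2]>.03)],0))
    if n=="top": save(p,"dec",(330,200,530,400),4)
    for q in ["counter","lever_pivot","lever_tab","seat_white","seat_yellow","seat_blue","seat_black"]:
        for e in tip_of(p,q)[:1]:
            u,v=np.round(e["pixel"]).astype(int); print(q,round(e["confidence"],2),u,v,np.round(W[v,u],3))
```

```text
top rack ((563.5029907226562, 176.68423461914062), (480.059326171875, 220.68824768066406), 76.84860229492188)
w [ 0.64  -0.232  0.058] [array([ 645. , -236.6]), array([48.6, 46.5]), np.float64(73.9)] top [array([ 645. , -236.5]), array([35.4, 46.5]), np.float64(74.1)] 0.058 rgb [235.  232.5 232. ]
teal1 [ 0.526 -0.223  0.055] [array([ 531.1, -225.2]), array([43.9, 49.7]), np.float64(51.0)] top [array([ 529.5, -223.9]), array([43.9, 35.7]), np.float64(50.9)] 0.059 rgb [ 49. 184. 182.]
y [ 0.535 -0.332  0.053] [array([ 538. , -335.4]), array([44.9, 49.4]), np.float64(5.2)] top [array([ 537.9, -334. ]), array([45.1, 34.8]), np.float64(6.7)] 0.058 rgb [232. 199.  53.]
blk [ 0.438 -0.329  0.052] [array([ 436.1, -335.1]), array([49.7, 44.4]), np.float64(71.5)] top [array([ 436.1, -335.2]), array([36.1, 44.1]), np.float64(69.4)] 0.058 rgb [28. 24. 24.]
blu [ 0.421 -0.229  0.047] [array([ 422. , -231.6]), array([44.1, 49. ]), np.float64(7.6)] top [array([ 422. , -232.1]), array([44. , 36.5]), np.float64(7.8)] 0.058 rgb [ 36.  73. 168.]
pink [ 0.401 -0.126  0.051] [array([ 402.5, -125.1]), ar
[... 496 characters left out ...]
9 rgb [23. 80. 78.]
counter 0.71 278 268 [0.538 0.05  0.092]
lever_pivot 0.67 276 268 [0.538 0.054 0.091]
lever_tab 0.75 402 330 [ 0.418 -0.218  0.05 ]
seat_white 0.83 206 268 [0.52  0.185 0.171]
seat_yellow 0.95 202 228 [0.608 0.204 0.146]
seat_blue 0.84 159 217 [0.627 0.293 0.151]
scene rack ((563.885009765625, 173.08201599121094), (481.4073791503906, 224.71348571777344), 76.6072006225586)
counter 0.6 355 252 [0.543 0.059 0.083]
lever_pivot 0.76 353 247 [0.537 0.051 0.09 ]
lever_tab 0.9 322 233 [ 0.458 -0.061 -0.002]
seat_white 0.74 414 252 [0.558 0.191 0.17 ]
seat_yellow 0.65 409 293 [0.636 0.211 0.139]
seat_blue 0.78 448 311 [0.671 0.295 0.178]
seat_black 0.58 489 293 [0.596 0.354 0.173]
```

View pics/dec.png

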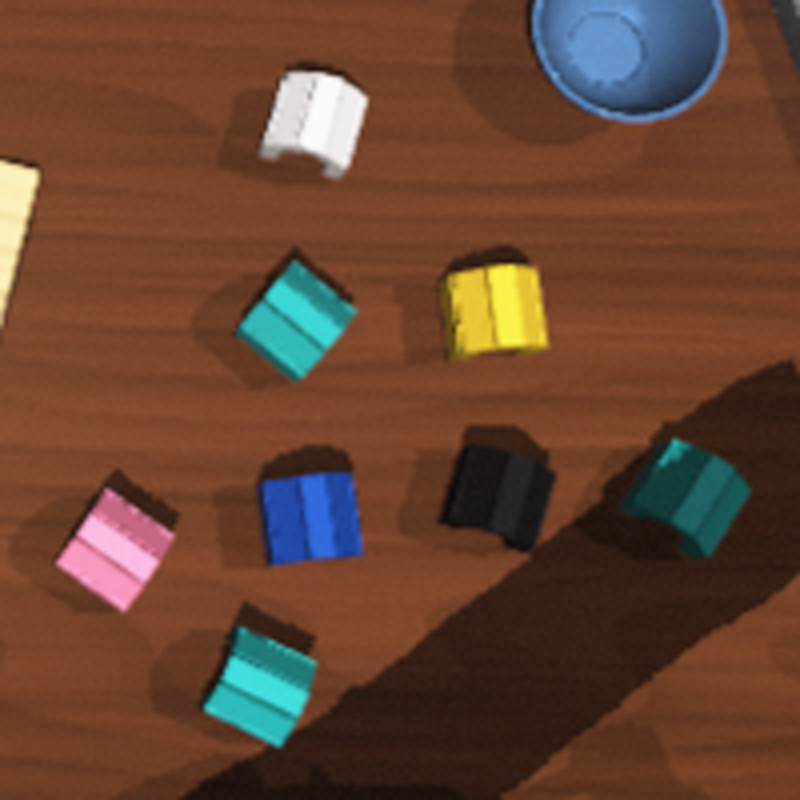

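carry_out(
  linear=[
    [0.19, 0.165, 0],
    [0.19, 0.165, 0],
    [0.19, 0.165, 0],
    [0.19, 0.165, 0],
    [0.38, 0.329, -0.05],
    [0.38, 0.329, -0.05],
    [0.38, 0.329, -0.05],
    [0.38, 0.329, -0.05],
  ],
  roll=[-0.12, -0.24, -0.36, -0.48, -0.6, -0.714, -0.714, -0.714],
  gripper=0.85,
  grip_force=20,
)

```text
clock: 2.47
tool_pos: [0.5165, -0.3475, 0.2331]
eef_rot: [0.99, -0.138, 0.0, 0.0]
contact_force: [-0.6, -1.0, 0.2]
opening: 0.848
```

carry_out(
  linear=[
    [0.038, 0.033, 0],
    [0.076, 0.066, 0],
    [0.11, 0.1, 0],
    [0.14, 0.12, 0],
    [0.16, 0.14, 0],
    [0.16, 0.14, 0],
  ],
  roll=[0, 0, 0, 0, 0, 0],
)

```text
clock: 2.97
tool_pos: [0.6827, -0.1973, 0.2326]
eef_rot: [0.991, -0.133, 0.002, -0.004]
contact_force: [0.0, 2.8, -0.3]
opening: 0.851
```

Run:
```python
from h import *
p=snapshot("wrist"); save(p,"w1"); print(np.round(p["world_from_camera"],3),p["fx"])
W=cloud(p)
for d in cut_out(p,"arch_white"):
    r=d["region"]; P=W[r]; P=P[~np.isnan(P[:,0])]; m=np.median(p["img"][r],0)
    t=P[P[:,2]>0.02]
    if len(t)<20: continue
    print(d["confidence"],d["pixel"],m,cv2.minAreaRect(t[:,:2].astype(np.float32)*1000),np.percentile(P[:,2],[50,98]))
st()
```

```text
[[-0.263 -0.93  -0.257  0.749]
 [-0.965  0.251  0.079 -0.216]
 [-0.009  0.269 -0.963  0.36 ]
 [ 0.     0.     0.     1.   ]] 352.9684307502984
0.9 [378.6, 245.9] [181. 177. 174.] ((643.1176147460938, -237.6353302001953), (48.231712341308594, 44.5977783203125), 73.80999755859375) [0.04473261 0.05210942]
t 3.07 pos [ 0.6784 -0.2035  0.2324] q [ 0.991 -0.135  0.    -0.001] F [ 0.4 -0.1 -0.7] op 0.852
```

View pics/w1.png

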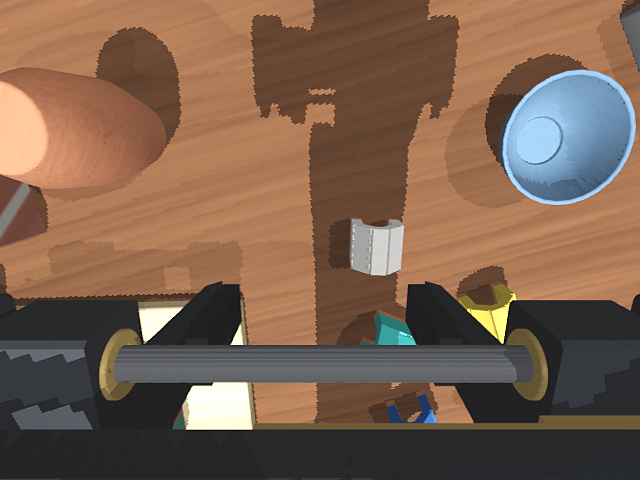

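carry_out(
  linear=[
    [-0.035, -0.034, 0],
    [-0.035, -0.034, 0],
    [-0.035, -0.034, -0.04],
    [-0.035, -0.034, -0.08],
    [-0.035, -0.034, -0.12],
    [-0.035, -0.034, -0.15],
    [-0.035, -0.034, -0.15],
    [-0.035, -0.034, -0.15],
  ],
  roll=[0, 0, 0, 0, 0, 0, 0, 0],
)

```text
clock: 3.73
tool_pos: [0.6411, -0.2393, 0.0816]
eef_rot: [0.991, -0.136, -0.002, -0.0]
contact_force: [0.1, 0.3, 0.5]
opening: 0.85
```

carry_out(
  linear=[
    [0.002, 0.001, -0.03],
    [0.002, 0.001, -0.058],
    [0.002, 0.001, -0.058],
    [0.002, 0.001, -0.058],
  ],
  roll=[0, 0, 0, 0],
)

```text
clock: 4.07
tool_pos: [0.6433, -0.2394, 0.0252]
eef_rot: [0.991, -0.137, -0.001, -0.0]
contact_force: [-0.2, 0.0, 0.3]
opening: 0.85
```

carry_out(
  linear=[
    [0, 0, 0],
    [0, 0, 0],
    [0, 0, 0],
    [0, 0, 0],
    [0, 0, 0],
    [0, 0, 0],
  ],
  roll=[0, 0, 0, 0, 0, 0],
  gripper=0.3,
  grip_force=20,
)

```text
clock: 4.57
tool_pos: [0.6441, -0.2396, 0.0267]
eef_rot: [0.991, -0.137, -0.0, 0.0]
contact_force: [-0.5, 1.2, 7.0]
opening: 0.547
```

carry_out(
  linear=[
    [0, 0, 0.04],
    [0, 0, 0.08],
    [0, 0, 0.12],
    [0, 0, 0.16],
    [0, 0, 0.2],
    [0, 0, 0.23],
    [0, 0, 0.23],
  ],
  roll=[0, 0, 0, 0, 0, 0, 0],
)

```text
clock: 5.15
tool_pos: [0.6476, -0.2412, 0.2647]
eef_rot: [0.991, -0.137, 0.006, 0.002]
contact_force: [0.6, -0.4, -1.1]
opening: 0.542
```

carry_out(
  linear=[
    [-0.01, 0.04, 0],
    [-0.02, 0.08, 0],
    [-0.03, 0.12, 0],
    [-0.04, 0.16, 0],
    [-0.05, 0.2, 0],
    [-0.06, 0.24, 0],
    [-0.065, 0.26, 0],
    [-0.065, 0.26, 0],
  ],
  roll=[0, 0, 0, 0, 0, 0, 0, 0],
)

```text
clock: 5.82
tool_pos: [0.5805, 0.0268, 0.2638]
eef_rot: [0.991, -0.132, 0.004, -0.001]
contact_force: [-0.5, -0.1, -0.5]
opening: 0.545
```

Run:
```python
from h import *
st()
p=snapshot("wrist"); save(p,"w2"); W=cloud(p); np.save("w2.npy",W); cv2.imwrite("pics/w2img.png",p["img"][:,:,::-1])
m=(abs(W[...,2]-0.02)<0.005)
print(cv2.minAreaRect(W[m][:,:2].astype(np.float32)*1000), m.sum())
for z0,z1 in((0.066,0.08),(0.163,0.172),(0.1695,0.177)):
    m=(W[...,2]>z0)&(W[...,2]<z1); print(z0,m.sum(), cv2.minAreaRect(W[m][:,:2].astype(np.float32)*1000))
p=snapshot("top"); save(p,"t2")
```

```text
t 5.82 pos [0.5805 0.0268 0.2638] q [ 0.991 -0.132  0.004 -0.001] F [-0.5 -0.1 -0.5] op 0.545
((592.171630859375, 41.49334716796875), (660.3390502929688, 343.10400390625), 65.23970031738281) 40661
0.066 4043 ((559.6641845703125, 82.60740661621094), (147.22213745117188, 63.34025573730469), 75.96182250976562)
0.163 1757 ((578.2037963867188, 236.23757934570312), (38.672035217285156, 162.0096435546875), 55.92589569091797)
0.1695 882 ((608.7973022460938, 219.50494384765625), (34.61034393310547, 87.57472229003906), 71.1964111328125)
```

View pics/w2.png

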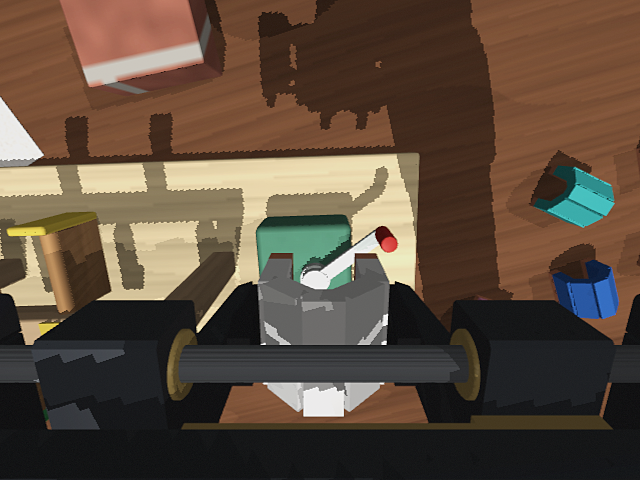

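View pics/t2.png

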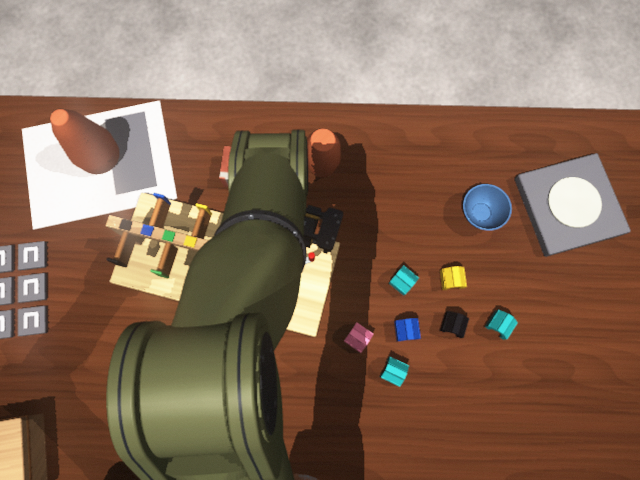

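Run:
```python
from h import *
W=np.load("w2.npy"); im=cv2.imread("pics/w2img.png")[:,:,::-1]
yaw=np.radians(-13.15); c=np.array([.5635,.1767]); R=np.array([[np.cos(yaw),-np.sin(yaw)],[np.sin(yaw),np.cos(yaw)]])
L=W.copy(); L[...,:2]=(W[...,:2]-c)@R   # rack frame
L*=1000
m=abs(L[...,2]-20)<6
cand=m&(abs(L[...,0])<160)&(L[...,1]>-300)
b=cand.copy(); b[:150]=0; b[:,430:]=0
P=L[b]; 
for y0 in range(-230,0,40):
    q=P[abs(P[:,1]-y0)<15]; print("x edge at y",y0,np.nanpercentile(q[:,0],[98,99.5]),len(q))
q=P[(P[:,0]>40)]; print("y edge",np.nanpercentile(q[:,1],[.5,2]))
m=(L[...,2]>68)&(L[...,2]<79)&(im[...,1]>im[...,0]*1.2); P=L[m]; print("counter",np.percentile(P,[1,50,99],axis=0))
m=(im[...,0]>200)&(im[...,1]>190)&(im[...,2]<80)&(L[...,2]>120); P=L[m]; print("ypatch/plate",np.percentile(P,[1,50,99],axis=0))
m=(im[...,0]>130)&(im[...,1]<60)&(im[...,2]<60)&(L[...,2]>80); P=L[m]; print("tab",np.percentile(P,[1,50,99],axis=0))
# arch
s=W-np.array([.5805,.0268,0]); m=(np.hypot(s[...,0],s[...,1])<0.045)&(W[...,2]>.2)
m[:,:260]=0;m[:,388:]=0
P=W[m]; print("arch z",np.percentile(P[:,2],[1,50,99]), "x",np.percentile(((P[:,:2]-[.5805,.0268])@R)[:,0],[1,99]),np.percentile(((P[:,:2]-[.5805,.0268])@R)[:,1],[1,99]))
```

```text
x edge at y -230 [105.81154098 107.62896538] 3061
x edge at y -190 [106.65668268 107.80209407] 2384
x edge at y -150 [107.16499083 108.00591297] 1697
x edge at y -110 [107.25449302 108.10752654] 1684
x edge at y -70 [106.72693214 107.90917563] 2410
x edge at y -30 [106.35156943 107.89892686] 3044
y edge [-238.58980292 -232.35131967]
counter [[ -11.21177193 -164.18257754   69.37464587]
 [  30.8270629  -123.92643375   75.01587989]
 [  48.16419526  -78.15998965   76.77457094]]
ypatch/plate [[  0.55303793  31.75547768 174.21549166]
 [  6.00378847  50.61383758 175.8156129 ]
 [ 75.46452185  54.93980674 179.98035553]]
tab [[  37.01101588 -197.52541253  124.70402616]
 [  43.15518198 -195.54553884  125.8900729 ]
 [  47.91237206 -185.64129218  127.28043215]]
arch z [0.24331285 0.28981623 0.35123613] x [-0.02280915  0.025529  ] [-0.02265311  0.02316268]
```

carry_out(
  linear=[
    [-0.015, 0.039, 0],
    [-0.03, 0.078, 0],
    [-0.045, 0.117, 0],
    [-0.06, 0.159, 0],
    [-0.06, 0.159, 0],
    [-0.06, 0.159, -0.02],
    [-0.06, 0.159, -0.02],
    [-0.06, 0.159, -0.02],
  ],
  roll=[0, 0.01, 0.02, 0.035, 0.035, 0.035, 0.035, 0.035],
)

```text
clock: 6.58
tool_pos: [0.5221, 0.1763, 0.2434]
eef_rot: [0.993, -0.12, 0.005, 0.003]
contact_force: [0.5, -0.2, -0.6]
opening: 0.543
```

```bash
cat >> h.py <<'E'
def rackf(W,c=(.562,.176),y=-13.15):
    y=np.radians(y); R=np.array([[np.cos(y),-np.sin(y)],[np.sin(y),np.cos(y)]])
    L=W.copy(); L[...,:2]=(W[...,:2]-np.array(c))@R
    return L*1000
def tool():
    s=st(); a=np.degrees(np.arctan2(s["eef_rot"][1],s["eef_rot"][0]))*2-90
    print("tool y deg",round(a%180,2),"rack pos",np.round(rackf(np.array(s["tool_pos"])[None])[0],1)); return s
def togo(xr,yr,yaw_y=76.85,c=(.562,.176)):
    s=tool(); y=np.radians(-13.15); R=np.array([[np.cos(y),-np.sin(y)],[np.sin(y),np.cos(y)]])
    t=np.array(c)+R@np.array([xr,yr])/1000
    a=np.degrees(np.arctan2(s["eef_rot"][1],s["eef_rot"][0]))*2-90
    print("target",np.round(t,4),"delta",np.round(t-s["tool_pos"][:2],4),"roll",round(np.radians((yaw_y-a+90)%180-90),4))
E
python3 - <<'E'
from h import *
togo(-42,0)
p=snapshot("wrist"); save(p,"w3")
E
```

```text
t 6.58 pos [0.5221 0.1763 0.2434] q [ 0.993 -0.12   0.005  0.003] F [ 0.5 -0.2 -0.6] op 0.543
tool y deg 76.22 rack pos [-38.9  -8.8 243.4]
target [0.5211 0.1856] delta [-0.001   0.0093] roll 0.011
```

View pics/w3.png

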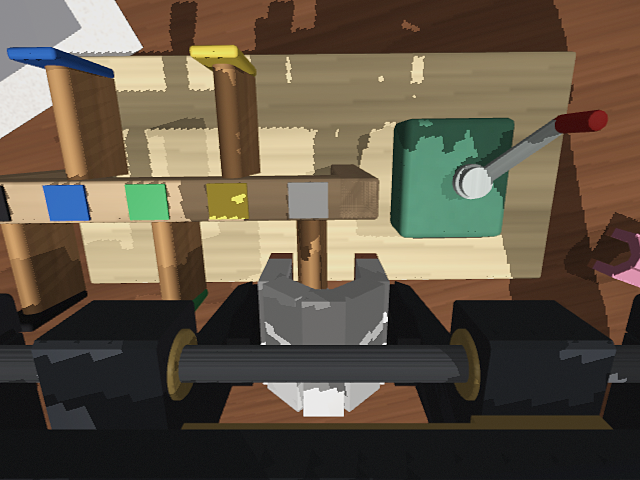

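carry_out(
  linear=[
    [-0.001, 0.009, 0],
    [-0.001, 0.009, 0],
    [-0.001, 0.009, -0.02],
    [-0.001, 0.009, -0.03],
    [-0.001, 0.009, -0.03],
  ],
  roll=[0.011, 0.011, 0.011, 0.011, 0.011],
)

```text
clock: 7.05
tool_pos: [0.5204, 0.1849, 0.2124]
eef_rot: [0.993, -0.115, 0.004, 0.003]
contact_force: [-0.6, -0.5, -0.9]
opening: 0.544
```

Run:
```python
from h import *
p=snapshot("wrist"); togo(-42,0); save(p,"w4"); L=rackf(cloud(p)); im=p["img"].astype(int)
def patch(m,n):
    P=L[m&(L[...,2]>165)&(L[...,2]<182)]; 
    if len(P)>10: print(n,len(P),np.round(np.percentile(P,[2,50,98],axis=0),1).tolist())
b=(im[...,2]>im[...,0]*1.6)&(im[...,2]>im[...,1]*1.3); patch(b&(abs(L[...,0])<20),"bluepatch(0,135)"); patch(b&(L[...,0]>60),"blueplate")
y=(im[...,0]>im[...,2]*2.5)&(im[...,1]>im[...,2]*2.2); patch(y&(L[...,0]>60),"yplate")
beam=(abs(L[...,0])<25)&(L[...,2]>170)&(L[...,2]<177)&(L[...,1]>-60); P=L[beam]; print("beam",np.percentile(P,[1,50,99],axis=0))
```

```text
t 7.1 pos [0.521  0.185  0.2134] q [ 0.993 -0.115  0.005  0.003] F [-0.4 -0.6 -0.6] op 0.547
tool y deg 76.82 rack pos [-41.9  -0.6 213.4]
target [0.5211 0.1856] delta [0.0001 0.0006] roll 0.0006
bluepatch(0,135) 2083 [[-9.7, 123.5, 174.0], [0.0, 134.2, 175.4], [9.5, 145.2, 176.7]]
blueplate 903 [[71.4, 121.9, 165.6], [72.9, 124.9, 174.8], [76.8, 138.3, 180.4]]
yplate 1160 [[71.2, 32.7, 166.1], [72.2, 43.6, 177.6], [77.5, 55.5, 180.3]]
beam [[-11.97942637 -37.84871542 171.35818631]
 [  0.2656815   56.75252428 173.87353319]
 [ 11.43616732 151.05604516 176.5663036 ]]
```

View pics/w4.png

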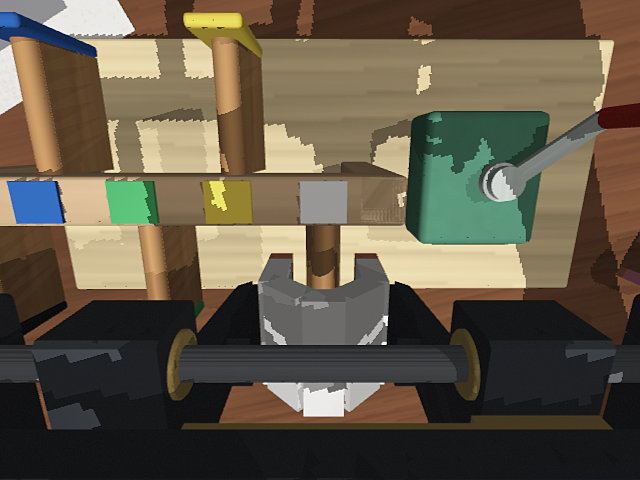

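carry_out(
  linear=[
    [0, 0.001, -0.02],
    [0, 0.001, -0.04],
    [0, 0.001, -0.055],
    [0, 0.001, -0.06],
    [0, 0.001, -0.06],
    [0, 0.001, -0.06],
  ],
  roll=[0, 0, 0, 0, 0, 0],
)

```text
clock: 7.6
tool_pos: [0.5217, 0.1861, 0.1542]
eef_rot: [0.993, -0.115, 0.005, 0.003]
contact_force: [0.2, 0.9, -0.7]
opening: 0.541
```

Near seated; lower 2 mm more, then open partly.

carry_out(
  linear=[
    [0, 0, -0.002],
    [0, 0, -0.002],
  ],
  roll=[0, 0],
)

```text
clock: 7.77
tool_pos: [0.5225, 0.1862, 0.1532]
eef_rot: [0.993, -0.115, 0.006, 0.002]
contact_force: [1.0, -0.1, -0.2]
opening: 0.542
```

carry_out(
  linear=[
    [0, 0, 0],
    [0, 0, 0],
    [0, 0, 0],
    [0, 0, 0],
  ],
  roll=[0, 0, 0, 0],
  gripper=0.75,
)

```text
clock: 8.1
tool_pos: [0.5227, 0.1864, 0.1535]
eef_rot: [0.993, -0.115, 0.006, 0.002]
contact_force: [-0.1, -0.8, -0.3]
opening: 0.75
```

carry_out(
  linear=[
    [0, 0, 0.03],
    [0, 0, 0.07],
    [0, 0, 0.11],
    [0, 0, 0.11],
  ],
  roll=[0, 0, 0, 0],
)

```text
clock: 8.43
tool_pos: [0.5267, 0.1876, 0.2704]
eef_rot: [0.993, -0.115, 0.012, -0.001]
contact_force: [0.9, 0.6, -1.1]
opening: 0.752
```

Run:
```python
from h import *
p=snapshot("wrist"); save(p,"w5"); L=rackf(cloud(p))
m=(L[...,0]<-12)&(L[...,0]>-75)&(abs(L[...,1])<30)&(L[...,2]>140)&(L[...,2]<185)
P=L[m]; print(np.round(np.percentile(P,[1,50,99],axis=0),1))
togo(60,-130)
```

```text
[[-74.  -23.4 146.4]
 [-41.3   0.  171. ]
 [-13.9  23.5 179. ]]
t 8.48 pos [0.5252 0.1872 0.2674] q [ 0.993 -0.115  0.01  -0.   ] F [ 0.1 -0.6 -0.9] op 0.745
tool y deg 76.78 rack pos [-38.4   2.5 267.4]
target [0.5909 0.0358] delta [ 0.0656 -0.1514] roll 0.0013
```

View pics/w5.png

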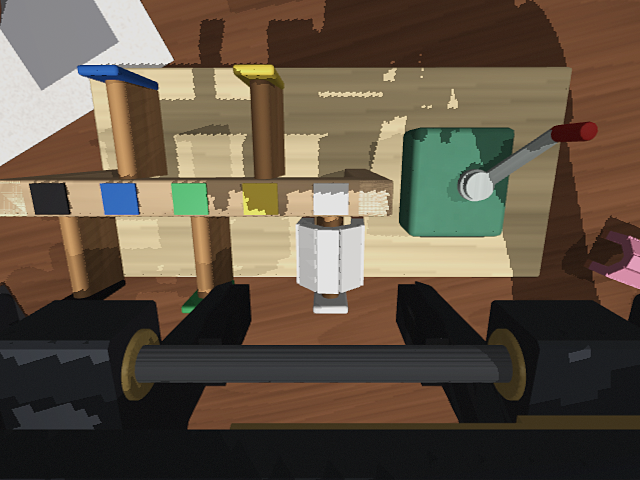

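carry_out(
  linear=[
    [0.013, -0.037, 0],
    [0.025, -0.074, 0],
    [0.038, -0.111, 0],
    [0.05, -0.148, 0],
    [0.063, -0.185, 0],
    [0.075, -0.222, 0],
    [0.075, -0.222, 0],
    [0.075, -0.222, -0.03],
  ],
  roll=[0, 0, 0, 0, 0, 0, 0, 0],
  gripper=0,
)

```text
clock: 9.15
tool_pos: [0.6037, -0.0393, 0.2406]
eef_rot: [0.993, -0.118, 0.016, 0.0]
contact_force: [1.7, 1.5, -0.4]
opening: 0.165
```

Run:
```python
from h import *
togo(85,-197)
```

```text
t 9.15 pos [ 0.6037 -0.0393  0.2406] q [ 0.993 -0.118  0.016  0.   ] F [ 1.7  1.5 -0.4] op 0.165
tool y deg 76.39 rack pos [  89.6 -200.1  240.6]
target [ 0.6    -0.0352] delta [-0.0038  0.0041] roll 0.008
```

Now down to z 0.119.

carry_out(
  linear=[
    [-0.002, 0.004, -0.03],
    [-0.002, 0.004, -0.06],
    [-0.002, 0.004, -0.09],
    [-0.002, 0.004, -0.121],
    [-0.002, 0.004, -0.121],
    [-0.002, 0.004, -0.121],
  ],
  roll=[0.008, 0.008, 0.008, 0.008, 0.008, 0.008],
)

```text
clock: 9.65
tool_pos: [0.6, -0.035, 0.1178]
eef_rot: [0.993, -0.114, 0.013, 0.001]
contact_force: [0.6, 0.3, 0.8]
opening: 0.003
```

Run:
```python
from h import *
togo(-28,-197); togo(10,-197)
```

```text
t 9.65 pos [ 0.6    -0.035   0.1178] q [ 0.993 -0.114  0.013  0.001] F [0.6 0.3 0.8] op 0.003
tool y deg 76.86 rack pos [  85.  -196.8  117.8]
target [ 0.4899 -0.0095] delta [-0.1101  0.0255] roll -0.0002
t 9.65 pos [ 0.6    -0.035   0.1178] q [ 0.993 -0.114  0.013  0.001] F [0.6 0.3 0.8] op 0.003
tool y deg 76.86 rack pos [  85.  -196.8  117.8]
target [ 0.5269 -0.0181] delta [-0.0731  0.0168] roll -0.0002
```

carry_out(
  linear=[
    [-0.02, 0.005, 0],
    [-0.04, 0.009, 0],
    [-0.06, 0.014, 0],
    [-0.08, 0.019, 0],
    [-0.095, 0.022, 0],
    [-0.107, 0.025, 0],
    [-0.107, 0.025, 0],
  ],
  roll=[0, 0, 0, 0, 0, 0, 0],
)

```text
clock: 10.23
tool_pos: [0.4957, -0.0085, 0.1205]
eef_rot: [0.993, -0.114, 0.017, -0.001]
contact_force: [3.1, -2.2, 0.6]
opening: 0.004
```

Run:
```python
from h import *
p=snapshot("wrist"); tool(); save(p,"w6")
```

```text
t 10.28 pos [ 0.4966 -0.0093  0.1204] q [ 0.993 -0.114  0.018 -0.   ] F [ 5.  -0.1  2.5] op 0.004
tool y deg 76.9 rack pos [ -21.5 -195.3  120.4]
```

View pics/w6.png

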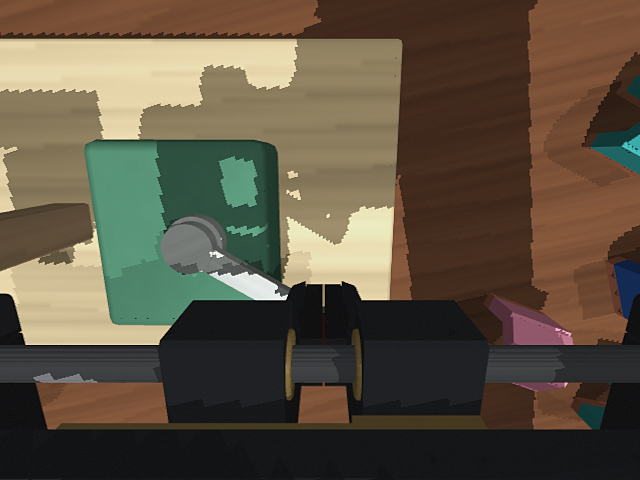

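carry_out(
  linear=[
    [-0.005, 0.001, -0.001],
    [-0.01, 0.002, -0.001],
    [-0.014, 0.003, -0.001],
    [-0.014, 0.003, -0.001],
    [-0.014, 0.003, -0.001],
  ],
  roll=[0, 0, 0, 0, 0],
)

```text
clock: 10.7
tool_pos: [0.4906, -0.0048, 0.1216]
eef_rot: [0.993, -0.113, 0.026, -0.002]
contact_force: [10.4, 2.7, -1.2]
opening: 0.001
```

Run:
```python
from h import *
p=snapshot("wrist"); tool(); save(p,"w7")
for n in("scene",):
    p=snapshot(n); save(p,"s7",(240,180,480,360),3)
```

```text
t 10.75 pos [ 0.4906 -0.0049  0.1216] q [ 0.993 -0.114  0.026 -0.002] F [10.1  4.  -1.6] op 0.006
tool y deg 76.96 rack pos [ -28.4 -192.4  121.6]
```

View pics/s7.png

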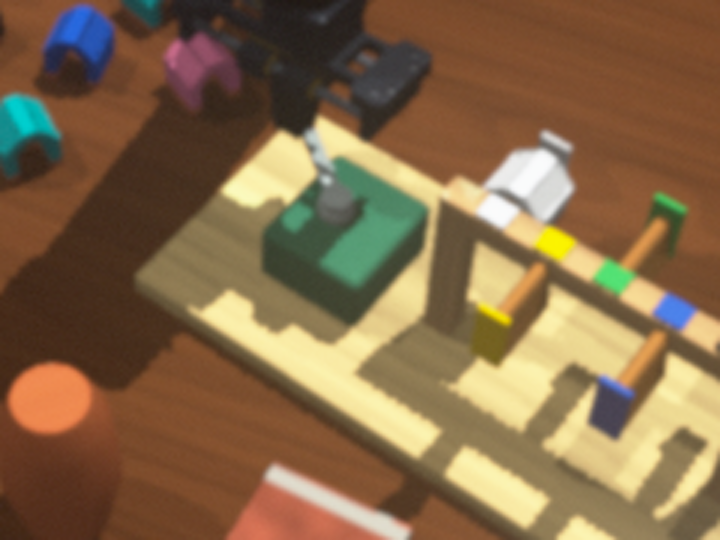

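carry_out(
  linear=[
    [0.025, -0.006, 0],
    [0.055, -0.013, 0],
    [0.085, -0.02, 0],
    [0.113, -0.026, 0],
    [0.113, -0.026, 0.02],
    [0.113, -0.026, 0.06],
    [0.113, -0.026, 0.1],
    [0.113, -0.026, 0.13],
  ],
  roll=[0, 0, 0, 0, 0, 0, 0, 0],
)

```text
clock: 11.47
tool_pos: [0.6042, -0.0316, 0.2556]
eef_rot: [0.993, -0.114, 0.027, -0.002]
contact_force: [0.2, -0.5, 0.0]
opening: 0.007
```

```bash
cat >> h.py <<'E'
def levtab(p):
    L=rackf(cloud(p)); im=p["img"].astype(int)
    m=(im[...,0]>100)&(im[...,1]<60)&(im[...,2]<60)&(L[...,2]>110)&(L[...,2]<135)&(abs(L[...,0])<80)&(L[...,1]<-150)&(L[...,1]>-230)
    P=L[m]
    if len(P)<5: print("no tab"); return
    c=np.median(P,0); print("tab",np.round(c,1),len(P),"lever",round(-54.5*np.pi/180-np.arctan2(c[1]+130,c[0]),3))
def arches(p):
    W=cloud(p); 
    for d in cut_out(p,"arch_white"):
        P=W[d["region"]]; P=P[~np.isnan(P[:,0])]; m=np.median(p["img"][d["region"]],0)
        t=P[(P[:,2]>0.012)&(P[:,2]<.062)]
        if len(t)<40: continue
        k=t[t[:,2]>.042]
        print(round(d["confidence"],2),np.round(d["pixel"]),m,[np.round(x,1) for x in cv2.minAreaRect(t[:,:2].astype(np.float32)*1000)],"top",[np.round(x,1) for x in cv2.minAreaRect(k[:,:2].astype(np.float32)*1000)] if len(k)>9 else None)
E
python3 - <<'E'
from h import *
tool(); p=snapshot("top"); save(p,"t8"); levtab(p); arches(p)
p=snapshot("wrist"); levtab(p)
E
```

```text
t 11.47 pos [ 0.6042 -0.0316  0.2556] q [ 0.993 -0.114  0.027 -0.002] F [ 0.2 -0.5  0. ] op 0.007
tool y deg 76.9 rack pos [  88.3 -192.5  255.6]
no tab
tab [  48.2 -190.2  126.1] 7 lever -0.056
```

View pics/t8.png

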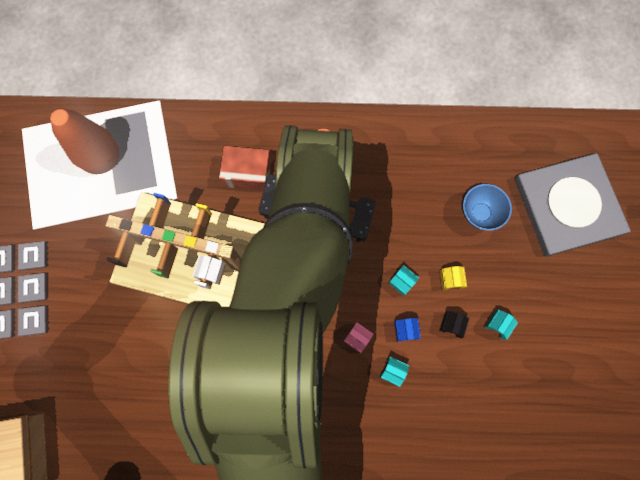

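carry_out(
  linear=[
    [-0.009, -0.04, 0],
    [-0.018, -0.08, 0],
    [-0.026, -0.12, 0],
    [-0.035, -0.16, 0],
    [-0.044, -0.2, 0],
    [-0.053, -0.24, -0.01],
    [-0.061, -0.28, -0.02],
    [-0.061, -0.28, -0.02],
  ],
  roll=[0.05, 0.1, 0.15, 0.2, 0.25, 0.3, 0.333, 0.333],
  gripper=0.85,
)

```text
clock: 12.28
tool_pos: [0.5373, -0.3228, 0.2326]
eef_rot: [0.999, 0.046, 0.024, -0.004]
contact_force: [-1.0, -1.6, 0.7]
opening: 0.582
```

```bash
sed -i 's/def arches(p):/def arches(p,name="arch_white"):/; s/cut_out(p,"arch_white"):/cut_out(p,name):/' h.py
python3 - <<'E'
from h import *
s=tool(); print(np.round(s["q"],2)); p=snapshot("wrist"); save(p,"w9"); arches(p,"arch_yellow"); p=snapshot("top");arches(p,"arch_yellow"); levtab(p)
E
```

```text
t 12.28 pos [ 0.5373 -0.3228  0.2326] q [ 0.999  0.046  0.024 -0.004] F [-1.  -1.6  0.7] op 0.582
tool y deg 95.23 rack pos [  89.5 -491.3  232.6]
[ 0.53  0.7  -0.08  1.62  0.03  0.78 -1.03]
0.61 [340. 230.] [177. 157.  59.] [array([ 536.8, -337.2]), array([44.3, 47.8]), np.float64(5.7)] top [array([ 536.6, -337.1]), array([44.3, 35.1]), np.float64(6.5)]
0.68 [454. 280.] [102.  82.  23.] [array([ 533.9, -336.4]), array([36.2, 50.5]), np.float64(6.6)] top [array([ 531.2, -335.2]), array([31.5, 41.2]), np.float64(11.2)]
0.45 [484. 203.] [43. 58. 80.] [array([ 711.6, -402.1]), array([ 77.7, 109.6]), np.float64(36.1)] top [array([ 714.3, -399.1]), array([ 69.7, 109.4]), np.float64(38.7)]
tab [  42.  -191.7  126. ] 29 lever 0.022
```

View pics/w9.png

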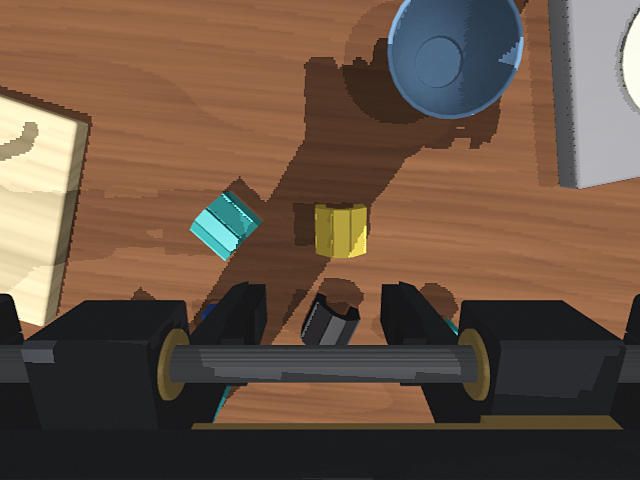

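carry_out(
  linear=[
    [0, -0.0145, -0.03],
    [0, -0.0145, -0.06],
    [0, -0.0145, -0.09],
    [0, -0.0145, -0.12],
    [0, -0.0145, -0.14],
    [0, -0.0145, -0.14],
    [0, -0.0145, -0.14],
  ],
  roll=[0.013, 0.013, 0.013, 0.013, 0.013, 0.013, 0.013],
)

```text
clock: 13.07
tool_pos: [0.5448, -0.3216, 0.0945]
eef_rot: [0.998, 0.061, 0.027, -0.009]
contact_force: [0.2, -0.4, 0.3]
opening: 0.851
```

Run:
```python
from h import *
tool()
```

```text
t 13.07 pos [ 0.5448 -0.3216  0.0945] q [ 0.998  0.061  0.027 -0.009] F [ 0.2 -0.4  0.3] op 0.851
tool y deg 96.98 rack pos [  96.4 -488.5   94.5]
```

carry_out(
  linear=[
    [-0.004, -0.008, 0],
    [-0.008, -0.0155, 0],
    [-0.008, -0.0155, 0],
    [-0.008, -0.0155, -0.01],
    [-0.008, -0.0155, -0.01],
  ],
  roll=[-0.01, -0.01, -0.01, -0.01, -0.01],
)

```text
clock: 13.48
tool_pos: [0.5361, -0.3372, 0.0838]
eef_rot: [0.998, 0.055, 0.027, -0.01]
contact_force: [0.1, 0.0, -0.2]
opening: 0.856
```

carry_out(
  linear=[
    [0.001, 0, -0.03],
    [0.001, 0, -0.058],
    [0.001, 0, -0.058],
    [0.001, 0, -0.058],
  ],
  roll=[0, 0, 0, 0],
)

```text
clock: 13.82
tool_pos: [0.5365, -0.3363, 0.0249]
eef_rot: [0.998, 0.056, 0.025, -0.011]
contact_force: [-0.3, 0.8, -0.2]
opening: 0.847
```

carry_out(
  linear=[
    [0, 0, 0],
    [0, 0, 0],
    [0, 0, 0],
    [0, 0, 0],
    [0, 0, 0],
    [0, 0, 0],
  ],
  roll=[0, 0, 0, 0, 0, 0],
  gripper=0.3,
)

```text
clock: 14.32
tool_pos: [0.5369, -0.3368, 0.026]
eef_rot: [0.998, 0.056, 0.026, -0.01]
contact_force: [0.1, 0.4, 6.5]
opening: 0.542
```

carry_out(
  linear=[
    [0, 0, 0.03],
    [0, 0, 0.07],
    [0, 0, 0.11],
    [0, 0, 0.15],
    [0, 0, 0.19],
    [0, 0, 0.23],
    [0, 0, 0.23],
    [0, 0, 0.23],
  ],
  roll=[0, 0, 0, 0, 0, 0, 0, 0],
)

```text
clock: 14.98
tool_pos: [0.5379, -0.3374, 0.2586]
eef_rot: [0.998, 0.056, 0.028, -0.009]
contact_force: [-0.8, 0.6, -1.9]
opening: 0.542
```

Run:
```python
from h import *
togo(42,45); p=snapshot("wrist"); save(p,"w10")
```

```text
t 14.98 pos [ 0.5379 -0.3374  0.2586] q [ 0.998  0.056  0.028 -0.009] F [-0.8  0.6 -1.9] op 0.542
tool y deg 96.37 rack pos [  93.4 -505.4  258.6]
target [0.6131 0.2103] delta [0.0752 0.5476] roll -0.3407
```

View pics/w10.png

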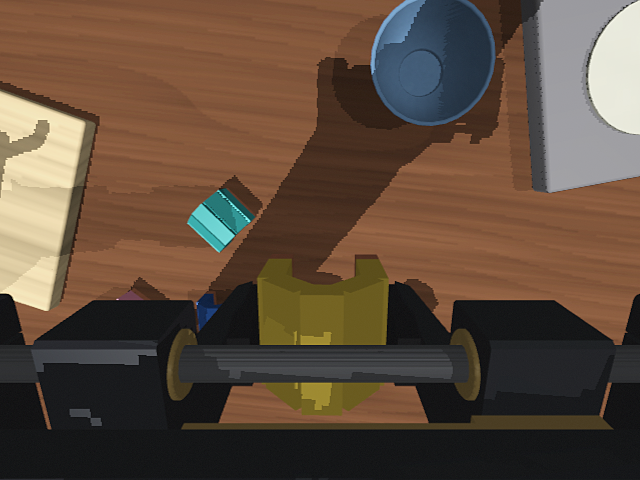

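Run:
```python
import cv2,numpy as np
a=cv2.imread("pics/w4.png")[240:430,240:410]; b=cv2.imread("pics/w10.png")[240:430,240:410]
cv2.imwrite("pics/cmp.png",cv2.resize(np.hstack([a,b]),None,fx=2.3,fy=2.3,interpolation=cv2.INTER_CUBIC))
```

```text
(no output)
```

View pics/cmp.png

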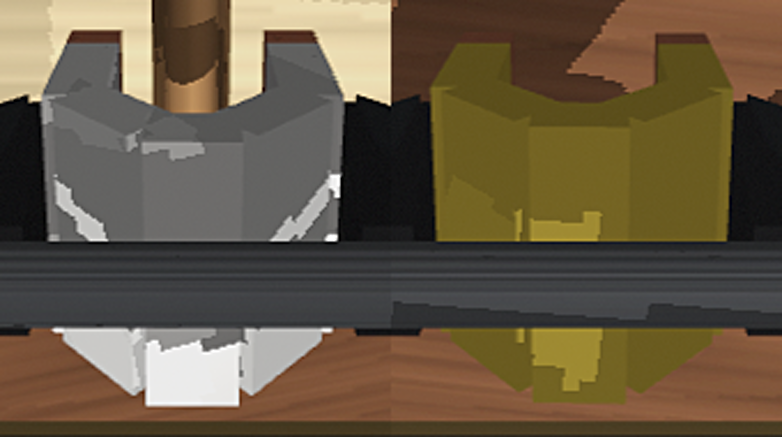

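carry_out(
  linear=[
    [0.005, 0.04, 0],
    [0.011, 0.08, 0],
    [0.016, 0.12, 0],
    [0.022, 0.16, 0],
    [0.027, 0.2, 0],
    [0.033, 0.24, 0],
    [0.038, 0.28, 0],
    [0.041, 0.3, 0],
  ],
  roll=[-0.03, -0.07, -0.11, -0.15, -0.19, -0.23, -0.27, -0.3],
)

```text
clock: 15.7
tool_pos: [0.5763, -0.0295, 0.2538]
eef_rot: [0.995, -0.092, 0.025, -0.008]
contact_force: [-0.0, 0.4, -1.1]
opening: 0.544
```

carry_out(
  linear=[
    [0.005, 0.04, 0],
    [0.011, 0.08, 0],
    [0.016, 0.12, 0],
    [0.022, 0.16, 0],
    [0.027, 0.2, 0],
    [0.03, 0.225, 0],
    [0.03, 0.225, 0],
    [0.03, 0.225, 0],
  ],
  roll=[-0.04, -0.04, -0.04, -0.04, -0.04, -0.04, -0.04, -0.04],
)

```text
clock: 16.37
tool_pos: [0.6045, 0.1975, 0.251]
eef_rot: [0.994, -0.109, 0.022, -0.006]
contact_force: [0.2, -0.7, -2.2]
opening: 0.542
```

Run:
```python
from h import *
togo(42,45)
```

```text
t 16.37 pos [0.6045 0.1975 0.251 ] q [ 0.994 -0.109  0.022 -0.006] F [ 0.2 -0.7 -2.2] op 0.542
tool y deg 77.44 rack pos [ 36.5  30.6 251. ]
target [0.6131 0.2103] delta [0.0087 0.0127] roll -0.0103
```

carry_out(
  linear=[
    [0.004, 0.006, 0],
    [0.009, 0.013, 0],
    [0.009, 0.013, 0],
    [0.009, 0.013, -0.02],
    [0.009, 0.013, -0.04],
    [0.009, 0.013, -0.04],
    [0.009, 0.013, -0.04],
  ],
  roll=[-0.01, -0.01, -0.01, -0.01, -0.01, -0.01, -0.01],
)

```text
clock: 16.95
tool_pos: [0.613, 0.2094, 0.2102]
eef_rot: [0.993, -0.115, 0.021, -0.006]
contact_force: [0.1, 0.1, -0.7]
opening: 0.543
```

Run:
```python
from h import *
togo(42,45); p=snapshot("wrist"); save(p,"w11")
```

```text
t 16.95 pos [0.613  0.2094 0.2102] q [ 0.993 -0.115  0.021 -0.006] F [ 0.1  0.1 -0.7] op 0.543
tool y deg 76.8 rack pos [ 42.1  44.2 210.2]
target [0.6131 0.2103] delta [0.0001 0.0008] roll 0.001
```

View pics/w11.png

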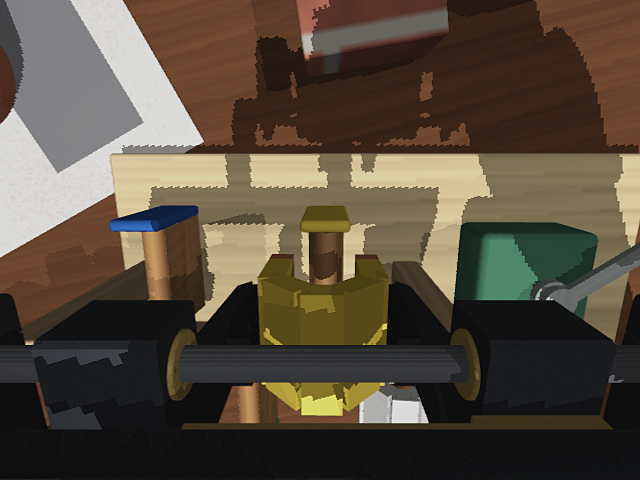

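carry_out(
  linear=[
    [0, 0.001, -0.02],
    [0, 0.001, -0.04],
    [0, 0.001, -0.055],
    [0, 0.001, -0.058],
    [0, 0.001, -0.058],
    [0, 0.001, -0.058],
  ],
  roll=[0, 0, 0, 0, 0, 0],
)

```text
clock: 17.5
tool_pos: [0.615, 0.2109, 0.1549]
eef_rot: [0.993, -0.115, 0.024, -0.007]
contact_force: [-0.3, 0.5, -0.5]
opening: 0.539
```

carry_out(
  linear=[
    [0, 0, 0],
    [0, 0, 0],
    [0, 0, 0],
    [0, 0, 0],
  ],
  roll=[0, 0, 0, 0],
  gripper=0.75,
)

```text
clock: 17.83
tool_pos: [0.6155, 0.2112, 0.1558]
eef_rot: [0.993, -0.115, 0.024, -0.007]
contact_force: [0.6, 0.4, -0.2]
opening: 0.75
```

carry_out(
  linear=[
    [0, 0, 0.03],
    [0, 0, 0.07],
    [0, 0, 0.11],
    [0, 0, 0.11],
    [0, 0, 0.11],
  ],
  roll=[0, 0, 0, 0, 0],
)

```text
clock: 18.25
tool_pos: [0.6172, 0.2117, 0.269]
eef_rot: [0.993, -0.115, 0.027, -0.009]
contact_force: [0.0, 0.1, -0.5]
opening: 0.751
```

Run:
```python
from h import *
p=snapshot("wrist"); save(p,"w12"); L=rackf(cloud(p))
m=(L[...,0]>13)&(L[...,0]<68)&(abs(L[...,1]-45)<30)&(L[...,2]>140)&(L[...,2]<185)
P=L[m]; print(np.round(np.percentile(P,[1,50,99],axis=0),1))
togo(85,-197)
```

```text
[[ 14.9  21.6 146. ]
 [ 45.4  44.6 171. ]
 [ 66.4  68.4 177.4]]
t 18.3 pos [0.6157 0.2113 0.2668] q [ 0.993 -0.115  0.025 -0.008] F [-0.3  1.  -0.2] op 0.746
tool y deg 76.78 rack pos [ 44.3  46.6 266.8]
target [ 0.6    -0.0352] delta [-0.0158 -0.2465] roll 0.0011
```

View pics/w12.png

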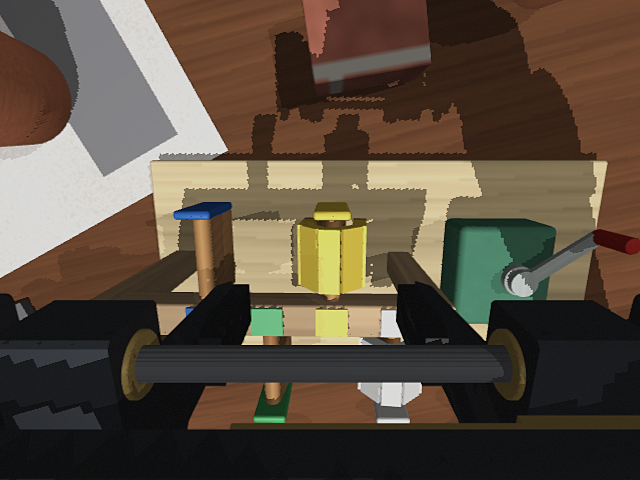

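carry_out(
  linear=[
    [0, -0.04, 0],
    [-0.002, -0.08, 0],
    [-0.004, -0.12, 0],
    [-0.008, -0.16, 0],
    [-0.012, -0.2, 0],
    [-0.015, -0.235, 0],
    [-0.015, -0.247, 0],
    [-0.015, -0.247, 0],
  ],
  roll=[0, 0, 0, 0, 0, 0, 0, 0],
  gripper=0,
)

```text
clock: 18.97
tool_pos: [0.5994, -0.0409, 0.2655]
eef_rot: [0.993, -0.119, 0.024, -0.006]
contact_force: [0.3, -0.1, -0.0]
opening: 0.168
```

Run:
```python
from h import *
togo(85,-197)
```

```text
t 18.97 pos [ 0.5994 -0.0409  0.2655] q [ 0.993 -0.119  0.024 -0.006] F [ 0.3 -0.1 -0. ] op 0.168
tool y deg 76.35 rack pos [  85.8 -202.7  265.5]
target [ 0.6    -0.0352] delta [0.0006 0.0057] roll 0.0087
```

carry_out(
  linear=[
    [0, 0.003, -0.03],
    [0, 0.005, -0.07],
    [0, 0.005, -0.11],
    [0, 0.005, -0.146],
    [0, 0.005, -0.146],
    [0, 0.005, -0.146],
  ],
  roll=[0.009, 0.009, 0.009, 0.009, 0.009, 0.009],
)

```text
clock: 19.47
tool_pos: [0.5979, -0.0334, 0.1175]
eef_rot: [0.993, -0.113, 0.021, -0.007]
contact_force: [0.7, 0.7, 0.8]
opening: 0.005
```

Run:
```python
from h import *
togo(-30,-197)
```

```text
t 19.47 pos [ 0.5979 -0.0334  0.1175] q [ 0.993 -0.113  0.021 -0.007] F [0.7 0.7 0.8] op 0.005
tool y deg 77.02 rack pos [  82.6 -195.8  117.5]
target [ 0.488 -0.009] delta [-0.11    0.0244] roll -0.0029
```

carry_out(
  linear=[
    [-0.02, 0.005, 0],
    [-0.04, 0.009, 0],
    [-0.06, 0.014, 0],
    [-0.08, 0.019, 0],
    [-0.1, 0.023, 0],
    [-0.112, 0.026, 0],
    [-0.117, 0.027, 0],
    [-0.117, 0.027, 0],
  ],
  roll=[0, 0, 0, 0, 0, 0, 0, 0],
)

```text
clock: 20.13
tool_pos: [0.4905, -0.0045, 0.1213]
eef_rot: [0.993, -0.112, 0.032, -0.009]
contact_force: [11.1, 0.9, -4.9]
opening: 0.005
```

Run:
```python
from h import *
tool()
```

```text
t 20.13 pos [ 0.4905 -0.0045  0.1213] q [ 0.993 -0.112  0.032 -0.009] F [11.1  0.9 -4.9] op 0.005
tool y deg 77.11 rack pos [ -28.5 -192.1  121.3]
```

At the stop (same place, 11 N). One more held row, then back off.

carry_out(
  linear=[
    [0, 0, 0],
    [0.025, -0.006, 0],
    [0.055, -0.013, 0],
    [0.085, -0.02, 0],
    [0.113, -0.026, 0],
    [0.113, -0.026, 0.03],
    [0.113, -0.026, 0.07],
    [0.113, -0.026, 0.11],
  ],
  roll=[0, 0, 0, 0, 0, 0, 0, 0],
)

```text
clock: 20.8
tool_pos: [0.604, -0.0296, 0.2343]
eef_rot: [0.993, -0.112, 0.032, -0.009]
contact_force: [0.5, 0.1, -0.1]
opening: 0.006
```

carry_out(
  linear=[
    [-0.01, -0.03, 0.02],
    [-0.01, -0.03, 0.02],
    [-0.01, -0.03, 0.02],
  ],
  roll=[0, 0, 0],
)

```text
clock: 21.05
tool_pos: [0.5952, -0.0612, 0.2589]
eef_rot: [0.993, -0.113, 0.036, -0.009]
contact_force: [-0.5, 1.3, -1.2]
opening: -0.0
```

Run:
```python
from h import *
s=tool(); print(np.round(s["q"],2)); p=snapshot("wrist"); levtab(p);p=snapshot("top"); save(p,"t13"); arches(p,"arch_blue"); arches(p,"arch_black")
p=snapshot("scene"); levtab(p)
```

```text
t 21.05 pos [ 0.5952 -0.0612  0.2589] q [ 0.993 -0.113  0.036 -0.009] F [-0.5  1.3 -1.2] op -0.0
tool y deg 76.99 rack pos [  86.3 -223.4  258.9]
[-0.01  0.62  0.06  1.72 -0.08  0.72 -1.7 ]
tab [  47.4 -186.6  125.8] 11 lever -0.078
0.9 [406. 329.] [ 35.  76. 175.] [array([ 422.3, -230.6]), array([43.3, 47.5]), np.float64(5.1)] top [array([ 422.4, -231.6]), array([43.4, 40.3]), np.float64(5.5)]
0.82 [362. 340.] [138.  70.  89.] [array([ 398.3, -132. ]), array([26.5, 47.6]), np.float64(55.0)] top [array([ 397. , -132.6]), array([25.9, 40.8]), np.float64(61.3)]
0.63 [394. 372.] [ 47.  180.5 179.5] [array([ 332.9, -202.5]), array([44.2, 48.1]), np.float64(65.8)] top [array([ 333.1, -202.9]), array([43.8, 38.4]), np.float64(65.8)]
0.59 [485. 208.] [ 80. 115. 160.] [array([ 700.1, -411.3]), array([107.5, 109.3]), np.float64(84.3)] top [array([ 700.1, -411.3]), array([107.5, 109.3]), np.float64(84.3)]
0.92 [403. 279.] [ 47. 188. 186.] [array([ 531. , -224.9]), array([43.2, 49.3]), np.float64(49.8)] top [array([ 530.8, -224.9]), array([43.1, 40.5]), np.float64(48.8)]
0.91 [502. 323.] [ 39. 143. 142.] [array([ 438. , -436.1]), array([48.7, 43.5]), np.float64(56.3)] top [array([ 438.1, -435.6]), array([37.7, 43.7]), np.float64(54.4)]
0.76 [454. 319.] [30. 25. 26.] [array([ 436. , -335.4]), array([48.9, 44.5]), np.float64(71.4)] top [array([ 436.7, -333.6]), array([41.4, 43.8]), np.float64(69.8)]
tab [  48.9 -192.7  123.1] 22 lever -0.043
```

View pics/t13.png

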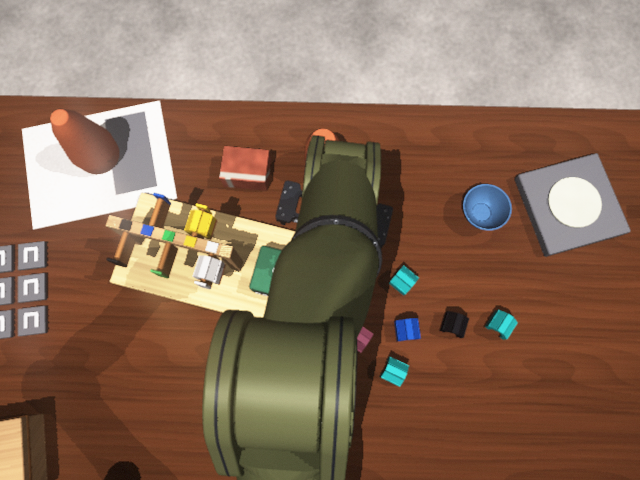

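carry_out(
  linear=[
    [-0.029, -0.028, 0],
    [-0.058, -0.056, 0],
    [-0.087, -0.084, 0],
    [-0.116, -0.112, 0],
    [-0.145, -0.14, 0],
    [-0.165, -0.16, -0.01],
    [-0.173, -0.17, -0.02],
    [-0.173, -0.17, -0.02],
  ],
  roll=[0.05, 0.1, 0.15, 0.2, 0.25, 0.3, 0.33, 0.33],
  gripper=0.82,
)

```text
clock: 21.97
tool_pos: [0.4171, -0.2303, 0.232]
eef_rot: [0.998, 0.051, 0.027, -0.015]
contact_force: [0.7, -0.3, -0.4]
opening: 0.584
```

carry_out(
  linear=[
    [0, 0, 0],
    [0, 0, 0],
  ],
  roll=[0, 0],
)

```text
clock: 22.13
tool_pos: [0.4179, -0.2293, 0.2318]
eef_rot: [0.998, 0.052, 0.027, -0.016]
contact_force: [0.8, -0.5, -0.1]
opening: 0.735
```

Run:
```python
from h import *
p=snapshot("wrist"); tool(); save(p,"w14"); arches(p,"arch_blue")
```

```text
t 22.18 pos [ 0.4184 -0.229   0.232 ] q [ 0.998  0.052  0.027 -0.015] F [1.1 0.  0.6] op 0.784
tool y deg 95.97 rack pos [ -47.7 -427.1  232. ]
0.95 [300. 309.] [ 32. 105. 104.] [array([ 330.9, -203.7]), array([44.1, 49. ]), np.float64(65.8)] top [array([ 331.4, -204. ]), array([44.4, 34.6]), np.float64(66.5)]
0.9 [226. 231.] [158.  98. 118.] [array([ 400.8, -126.1]), array([44.2, 48.6]), np.float64(56.5)] top [array([ 401.4, -126.6]), array([44.2, 35.6]), np.float64(57.6)]
0.62 [338. 226.] [ 28.  59. 113.] [array([ 420.1, -233. ]), array([44.4, 48. ]), np.float64(7.7)] top [array([ 420.1, -232.8]), array([44.3, 34.4]), np.float64(6.9)]
```

View pics/w14.png

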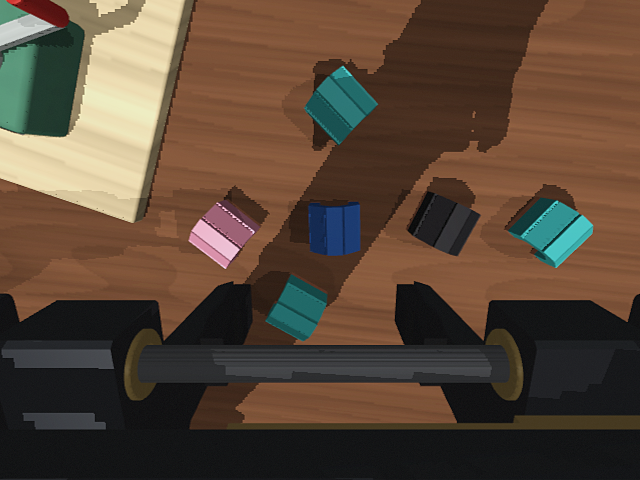

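carry_out(
  linear=[
    [0.002, -0.0035, -0.03],
    [0.002, -0.0035, -0.07],
    [0.002, -0.0035, -0.11],
    [0.002, -0.0035, -0.14],
    [0.002, -0.0035, -0.15],
    [0.002, -0.0035, -0.15],
  ],
  roll=[0.02, 0.02, 0.02, 0.02, 0.02, 0.02],
)

```text
clock: 22.73
tool_pos: [0.4205, -0.2309, 0.0804]
eef_rot: [0.998, 0.063, 0.026, -0.017]
contact_force: [0.4, -0.5, 0.3]
opening: 0.822
```

Run:
```python
from h import *
tool()
```

```text
t 22.73 pos [ 0.4205 -0.2309  0.0804] q [ 0.998  0.063  0.026 -0.017] F [ 0.4 -0.5  0.3] op 0.822
tool y deg 97.27 rack pos [ -45.2 -428.4   80.4]
```

carry_out(
  linear=[
    [0, -0.002, -0.03],
    [0, -0.002, -0.054],
    [0, -0.002, -0.054],
    [0, -0.002, -0.054],
  ],
  roll=[0, 0, 0, 0],
)

```text
clock: 23.07
tool_pos: [0.4237, -0.2344, 0.0287]
eef_rot: [0.998, 0.064, 0.025, -0.017]
contact_force: [-0.0, 0.2, -0.4]
opening: 0.822
```

carry_out(
  linear=[
    [0, 0, 0],
    [0, 0, 0],
    [0, 0, 0],
    [0, 0, 0],
    [0, 0, 0],
    [0, 0, 0],
  ],
  roll=[0, 0, 0, 0, 0, 0],
  gripper=0.3,
)

```text
clock: 23.57
tool_pos: [0.4246, -0.2346, 0.0298]
eef_rot: [0.998, 0.064, 0.026, -0.017]
contact_force: [0.3, 0.2, 8.2]
opening: 0.546
```

carry_out(
  linear=[
    [0, 0, 0.03],
    [0, 0, 0.07],
    [0, 0, 0.11],
    [0, 0, 0.15],
    [0, 0, 0.19],
    [0, 0, 0.235],
    [0, 0, 0.235],
    [0, 0, 0.235],
  ],
  roll=[0, 0, 0, 0, 0, 0, 0, 0],
)

```text
clock: 24.23
tool_pos: [0.4256, -0.235, 0.2673]
eef_rot: [0.997, 0.063, 0.028, -0.015]
contact_force: [0.2, -0.6, -1.7]
opening: 0.548
```

Run:
```python
from h import *
togo(42,135); p=snapshot("wrist"); save(p,"w15")
```

```text
t 24.23 pos [ 0.4256 -0.235   0.2673] q [ 0.997  0.063  0.028 -0.015] F [ 0.2 -0.6 -1.7] op 0.548
tool y deg 97.26 rack pos [ -39.3 -431.3  267.3]
target [0.6336 0.2979] delta [0.208  0.5329] roll -0.3563
```

View pics/w15.png

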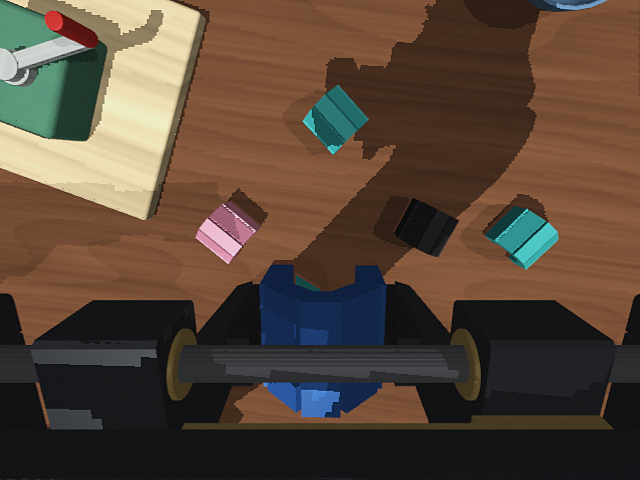

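Run:
```python
import cv2,numpy as np
b=cv2.imread("pics/w15.png")[240:430,240:410]
cv2.imwrite("pics/cmp2.png",cv2.resize(b,None,fx=3,fy=3,interpolation=cv2.INTER_CUBIC))
print(b[20:32,28:45:8,::-1].tolist())
```

```text
[[[131, 87, 60], [63, 36, 25], [63, 37, 27]], [[133, 90, 60], [72, 42, 29], [71, 42, 30]], [[135, 90, 62], [75, 44, 31], [74, 44, 31]], [[136, 91, 63], [78, 46, 31], [76, 45, 32]], [[135, 89, 61], [64, 43, 42], [60, 41, 40]], [[138, 91, 62], [5, 29, 66], [5, 31, 67]], [[141, 91, 61], [13, 32, 64], [14, 31, 62]], [[110, 71, 49], [15, 31, 62], [14, 31, 62]], [[104, 68, 54], [18, 33, 62], [18, 33, 63]], [[49, 44, 60], [18, 33, 63], [17, 33, 63]], [[2, 27, 65], [15, 32, 63], [19, 34, 64]], [[6, 28, 62], [15, 31, 62], [12, 30, 63]]]
```

View pics/cmp2.png

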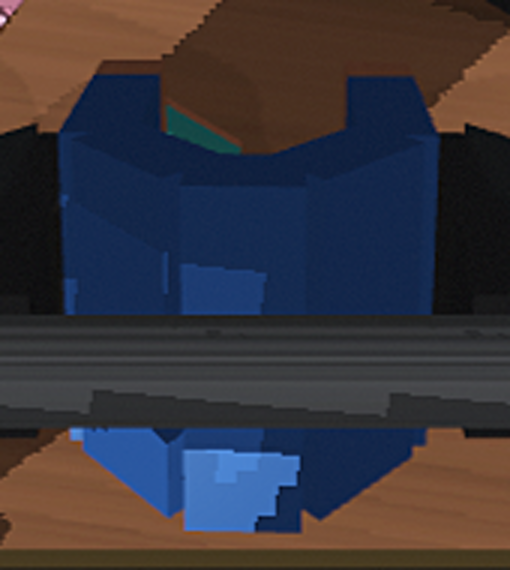

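Terracotta feet present; it is the blue arch, held well. Carrying to the blue peg.

carry_out(
  linear=[
    [0.015, 0.036, 0],
    [0.03, 0.072, 0],
    [0.045, 0.108, 0],
    [0.06, 0.144, 0],
    [0.075, 0.18, 0],
    [0.09, 0.216, 0],
    [0.105, 0.252, 0],
    [0.115, 0.28, 0],
  ],
  roll=[-0.03, -0.07, -0.11, -0.15, -0.19, -0.23, -0.27, -0.3],
)

```text
clock: 24.95
tool_pos: [0.5388, 0.049, 0.2629]
eef_rot: [0.996, -0.086, 0.026, -0.012]
contact_force: [0.6, -0.2, -0.8]
opening: 0.548
```

carry_out(
  linear=[
    [0.015, 0.036, 0],
    [0.03, 0.072, 0],
    [0.045, 0.108, 0],
    [0.06, 0.144, 0],
    [0.075, 0.18, 0],
    [0.09, 0.216, 0],
    [0.095, 0.238, 0],
    [0.095, 0.238, 0],
  ],
  roll=[-0.02, -0.04, -0.055, -0.055, -0.055, -0.055, -0.055, -0.055],
)

```text
clock: 25.62
tool_pos: [0.6313, 0.2949, 0.259]
eef_rot: [0.994, -0.109, 0.024, -0.013]
contact_force: [-0.8, 0.8, -1.3]
opening: 0.544
```

carry_out(
  linear=[
    [0, 0, 0],
    [0, 0, 0],
  ],
  roll=[0, 0],
)

```text
clock: 25.78
tool_pos: [0.6293, 0.295, 0.2557]
eef_rot: [0.994, -0.108, 0.021, -0.012]
contact_force: [0.4, 0.8, -1.8]
opening: 0.545
```

Run:
```python
from h import *
togo(45,135)
```

```text
t 25.78 pos [0.6293 0.295  0.2557] q [ 0.994 -0.108  0.021 -0.012] F [ 0.4  0.8 -1.8] op 0.545
tool y deg 77.61 rack pos [ 38.4 131.2 255.7]
target [0.6365 0.2972] delta [0.0073 0.0022] roll -0.0133
```

carry_out(
  linear=[
    [0.007, 0.002, 0],
    [0.007, 0.002, -0.02],
    [0.007, 0.002, -0.04],
    [0.007, 0.002, -0.04],
    [0.007, 0.002, -0.04],
  ],
  roll=[-0.013, -0.013, -0.013, -0.013, -0.013],
)

```text
clock: 26.2
tool_pos: [0.636, 0.295, 0.2144]
eef_rot: [0.993, -0.115, 0.02, -0.01]
contact_force: [0.8, -0.1, -1.2]
opening: 0.546
```

Run:
```python
from h import *
togo(45,135); p=snapshot("wrist"); save(p,"w16")
```

```text
t 26.2 pos [0.636  0.295  0.2144] q [ 0.993 -0.115  0.02  -0.01 ] F [ 0.8 -0.1 -1.2] op 0.546
tool y deg 76.76 rack pos [ 45.  132.7 214.4]
target [0.6365 0.2972] delta [0.0005 0.0022] roll 0.0016
```

View pics/w16.png

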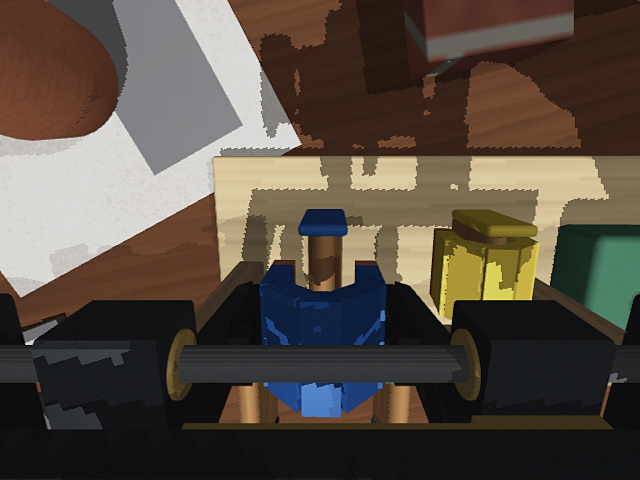

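carry_out(
  linear=[
    [-0.001, 0.002, -0.02],
    [-0.001, 0.002, -0.04],
    [-0.001, 0.002, -0.055],
    [-0.001, 0.002, -0.058],
    [-0.001, 0.002, -0.058],
    [-0.001, 0.002, -0.058],
  ],
  roll=[0, 0, 0, 0, 0, 0],
)

```text
clock: 26.75
tool_pos: [0.6369, 0.2981, 0.1595]
eef_rot: [0.993, -0.115, 0.022, -0.012]
contact_force: [0.5, 0.3, -1.2]
opening: 0.545
```

carry_out(
  linear=[
    [0, 0, 0],
    [0, 0, 0],
    [0, 0, 0],
    [0, 0, 0],
  ],
  roll=[0, 0, 0, 0],
  gripper=0.75,
)

```text
clock: 27.08
tool_pos: [0.6373, 0.2985, 0.1605]
eef_rot: [0.993, -0.115, 0.023, -0.013]
contact_force: [0.3, -0.7, 0.7]
opening: 0.751
```

carry_out(
  linear=[
    [0, 0, 0.03],
    [0, 0, 0.07],
    [0, 0, 0.11],
    [0, 0, 0.11],
    [0, 0, 0.11],
  ],
  roll=[0, 0, 0, 0, 0],
)

```text
clock: 27.5
tool_pos: [0.6388, 0.2995, 0.2742]
eef_rot: [0.993, -0.116, 0.026, -0.015]
contact_force: [-1.2, -0.5, -0.6]
opening: 0.755
```

Run:
```python
from h import *
p=snapshot("wrist"); save(p,"w17"); L=rackf(cloud(p))
m=(L[...,0]>13)&(L[...,0]<68)&(abs(L[...,1]-135)<30)&(L[...,2]>140)&(L[...,2]<185)
P=L[m]; print(np.round(np.percentile(P,[1,50,99],axis=0),1))
togo(85,-197)
```

```text
[[ 18.6 111.3 143.7]
 [ 43.8 134.7 171. ]
 [ 66.6 158.3 177.5]]
t 27.55 pos [0.6375 0.2986 0.2716] q [ 0.993 -0.115  0.024 -0.013] F [ 0.1 -0.1 -0.8] op 0.753
tool y deg 76.74 rack pos [ 45.7 136.6 271.6]
target [ 0.6    -0.0352] delta [-0.0376 -0.3338] roll 0.002
```

View pics/w17.png

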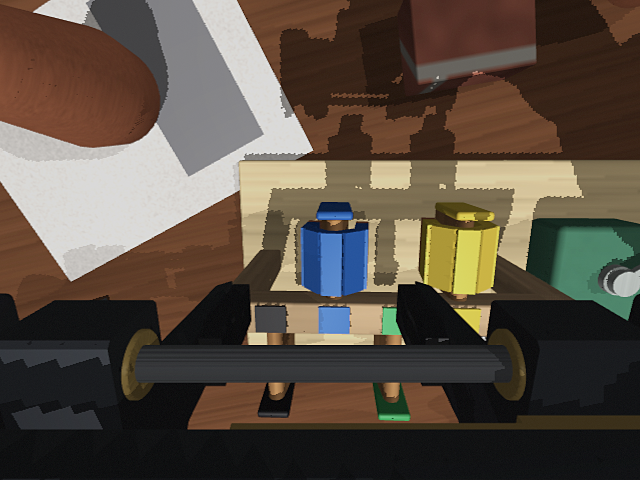

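Blue hangs level on its peg. Tally.

carry_out(
  linear=[
    [-0.004, -0.04, 0],
    [-0.008, -0.08, 0],
    [-0.013, -0.12, 0],
    [-0.018, -0.16, 0],
    [-0.023, -0.2, 0],
    [-0.028, -0.24, 0],
    [-0.033, -0.28, 0],
    [-0.035, -0.31, 0],
  ],
  roll=[0, 0, 0, 0, 0, 0, 0, 0],
  gripper=0,
)

```text
clock: 28.22
tool_pos: [0.6003, -0.0159, 0.2697]
eef_rot: [0.993, -0.117, 0.022, -0.012]
contact_force: [0.4, -0.9, -0.0]
opening: 0.166
```

carry_out(
  linear=[
    [0, -0.012, 0],
    [0, -0.012, 0],
    [0, -0.012, 0],
  ],
  roll=[0, 0, 0],
)

```text
clock: 28.47
tool_pos: [0.5993, -0.0287, 0.2682]
eef_rot: [0.993, -0.118, 0.02, -0.012]
contact_force: [-0.1, 0.1, 0.3]
opening: 0.005
```

Run:
```python
from h import *
togo(84,-196)
```

```text
t 28.47 pos [ 0.5993 -0.0287  0.2682] q [ 0.993 -0.118  0.02  -0.012] F [-0.1  0.1  0.3] op 0.005
tool y deg 76.45 rack pos [  82.9 -190.8  268.2]
target [ 0.5992 -0.034 ] delta [-0.0001 -0.0053] roll 0.0069
```

carry_out(
  linear=[
    [0.001, -0.005, -0.03],
    [0.001, -0.005, -0.07],
    [0.001, -0.005, -0.11],
    [0.001, -0.005, -0.148],
    [0.001, -0.005, -0.148],
    [0.001, -0.005, -0.148],
  ],
  roll=[0.007, 0.007, 0.007, 0.007, 0.007, 0.007],
)

```text
clock: 28.97
tool_pos: [0.5989, -0.0311, 0.1186]
eef_rot: [0.993, -0.113, 0.018, -0.012]
contact_force: [0.7, -0.2, -0.5]
opening: 0.008
```

Run:
```python
from h import *
togo(-35,-197)
```

```text
t 28.97 pos [ 0.5989 -0.0311  0.1186] q [ 0.993 -0.113  0.018 -0.012] F [ 0.7 -0.2 -0.5] op 0.008
tool y deg 77.04 rack pos [  83.1 -193.3  118.6]
target [ 0.4831 -0.0079] delta [-0.1158  0.0232] roll -0.0033
```

carry_out(
  linear=[
    [-0.02, 0.001, 0],
    [-0.04, 0.005, 0],
    [-0.06, 0.01, 0],
    [-0.08, 0.015, 0],
    [-0.1, 0.019, 0],
    [-0.113, 0.023, 0],
    [-0.118, 0.024, 0],
    [-0.118, 0.024, 0],
  ],
  roll=[0, 0, 0, 0, 0, 0, 0, 0],
)

```text
clock: 29.63
tool_pos: [0.4905, -0.0045, 0.1226]
eef_rot: [0.993, -0.112, 0.028, -0.015]
contact_force: [11.2, -0.1, -5.5]
opening: 0.007
```

Run:
```python
from h import *
tool()
```

```text
t 29.63 pos [ 0.4905 -0.0045  0.1226] q [ 0.993 -0.112  0.028 -0.015] F [11.2 -0.1 -5.5] op 0.007
tool y deg 77.14 rack pos [ -28.6 -192.   122.6]
```

At the stop again (x −28.6 mm, 11 N); release.

carry_out(
  linear=[
    [0, 0, 0],
    [0.025, -0.006, 0],
    [0.055, -0.013, 0],
    [0.085, -0.02, 0],
    [0.113, -0.026, 0],
    [0.113, -0.026, 0.03],
    [0.113, -0.026, 0.07],
    [0.113, -0.026, 0.11],
  ],
  roll=[0, 0, 0, 0, 0, 0, 0, 0],
)

```text
clock: 30.3
tool_pos: [0.604, -0.0292, 0.236]
eef_rot: [0.993, -0.111, 0.029, -0.016]
contact_force: [1.2, -0.4, 0.7]
opening: 0.004
```

carry_out(
  linear=[
    [-0.01, -0.03, 0.02],
    [-0.01, -0.03, 0.02],
    [-0.01, -0.03, 0.02],
  ],
  roll=[0, 0, 0],
)

```text
clock: 30.55
tool_pos: [0.5953, -0.0605, 0.2604]
eef_rot: [0.993, -0.112, 0.032, -0.016]
contact_force: [-0.2, 0.3, -0.2]
opening: 0.005
```

Run:
```python
from h import *
s=tool(); p=snapshot("wrist"); levtab(p);p=snapshot("top"); save(p,"t18"); arches(p,"arch_black")
p=snapshot("scene"); levtab(p)
```

```text
t 30.55 pos [ 0.5953 -0.0605  0.2604] q [ 0.993 -0.112  0.032 -0.016] F [-0.2  0.3 -0.2] op 0.005
tool y deg 77.08 rack pos [  86.2 -222.7  260.4]
tab [  46.6 -186.1  125.3] 11 lever -0.073
0.61 [504. 322.] [ 38. 138. 136.] [array([ 438.6, -437.3]), array([49.2, 45. ]), np.float64(55.6)] top [array([ 438.9, -436.3]), array([40.7, 44.8]), np.float64(58.2)]
tab [  50.6 -191.7  124.5] 22 lever -0.067
```

View pics/t18.png

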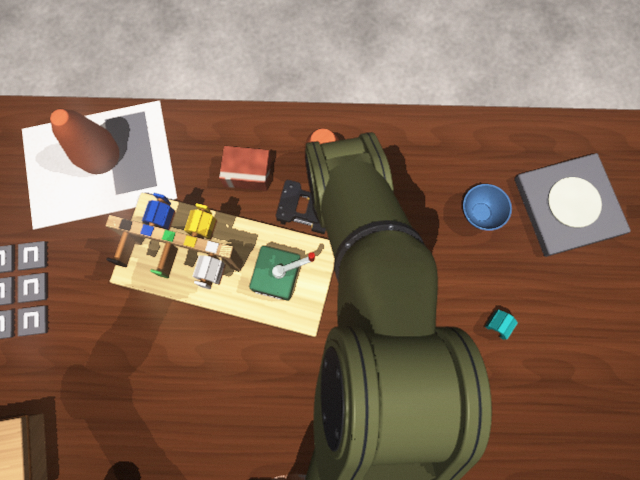

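carry_out(
  linear=[
    [-0.02, -0.034, 0],
    [-0.04, -0.068, 0],
    [-0.06, -0.102, 0],
    [-0.08, -0.136, 0],
    [-0.1, -0.17, 0],
    [-0.12, -0.204, 0],
    [-0.14, -0.238, 0],
    [-0.155, -0.265, -0.02],
  ],
  roll=[-0.02, -0.04, -0.06, -0.08, -0.1, -0.11, -0.11, -0.11],
  gripper=0.82,
)

```text
clock: 31.42
tool_pos: [0.4388, -0.3255, 0.2376]
eef_rot: [0.986, -0.165, 0.031, -0.014]
contact_force: [0.4, -1.6, -0.8]
opening: 0.59
```

carry_out(
  linear=[
    [0, 0, 0],
    [0, 0, 0],
    [0, 0, 0],
  ],
  roll=[0, 0, 0],
)

```text
clock: 31.67
tool_pos: [0.4398, -0.3239, 0.2372]
eef_rot: [0.986, -0.164, 0.031, -0.015]
contact_force: [0.8, 1.3, 0.2]
opening: 0.81
```

Run:
```python
from h import *
p=snapshot("wrist"); tool(); save(p,"w19"); arches(p,"arch_black")
```

```text
t 31.72 pos [ 0.4404 -0.3233  0.2376] q [ 0.986 -0.163  0.032 -0.014] F [-0.2  0.3  0.7] op 0.819
tool y deg 71.17 rack pos [  -4.8 -513.9  237.6]
0.81 [202. 173.] [ 93. 221. 220.] [array([ 529. , -226.4]), array([44.5, 48.4]), np.float64(50.9)] top [array([ 529.3, -226.7]), array([44.2, 35.4]), np.float64(50.8)]
0.78 [449. 191.] [ 92. 215. 214.] [array([ 436.5, -438.9]), array([48.9, 44. ]), np.float64(55.9)] top [array([ 436.6, -438.7]), array([34.2, 44. ]), np.float64(56.0)]
0.56 [345. 282.] [39. 39. 41.] [array([ 384.6, -318.1]), array([48. , 44.8]), np.float64(72.4)] top [array([ 384.6, -317.8]), array([34.2, 44.7]), np.float64(72.3)]
```

View pics/w19.png

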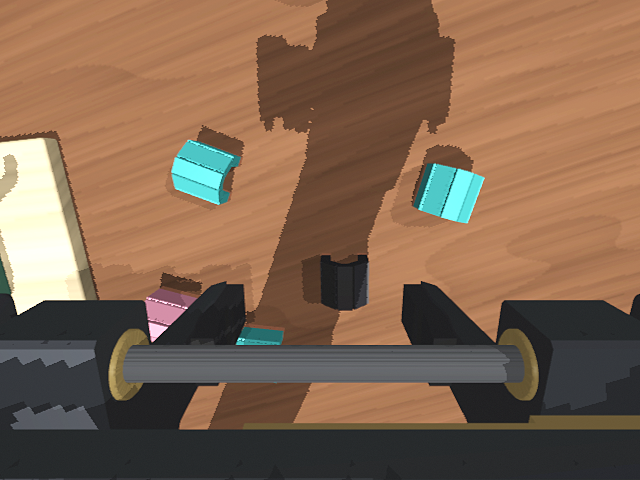

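carry_out(
  linear=[
    [-0.028, 0.003, 0],
    [-0.056, 0.005, 0],
    [-0.056, 0.005, -0.03],
    [-0.056, 0.005, -0.07],
    [-0.056, 0.005, -0.11],
    [-0.056, 0.005, -0.14],
    [-0.056, 0.005, -0.15],
    [-0.056, 0.005, -0.15],
  ],
  roll=[0.02, 0.02, 0.02, 0.02, 0.02, 0.02, 0.02, 0.02],
)

```text
clock: 32.43
tool_pos: [0.3849, -0.3156, 0.0855]
eef_rot: [0.988, -0.151, 0.03, -0.016]
contact_force: [0.4, -0.0, 0.4]
opening: 0.822
```

Run:
```python
from h import *
p=snapshot("wrist"); tool(); save(p,"w20"); arches(p,"arch_black"); p=snapshot("top"); arches(p,"arch_black")
```

```text
t 32.48 pos [ 0.3855 -0.3163  0.087 ] q [ 0.988 -0.152  0.031 -0.015] F [-0.2  0.3  0.1] op 0.82
tool y deg 72.54 rack pos [ -59.8 -519.6   87. ]
0.73 [540. 104.] [ 94. 218. 217.] [array([ 436.5, -439.1]), array([49.6, 44.9]), np.float64(55.6)] top [array([ 437., -438.]), array([35.5, 44.7]), np.float64(55.1)]
0.63 [332. 280.] [42. 41. 42.] [array([ 384.5, -318.2]), array([48.2, 44.9]), np.float64(72.3)] top [array([ 384.6, -317.9]), array([35., 45.]), np.float64(71.7)]
0.59 [64. 55.] [107. 224. 224.] [array([ 529. , -226.4]), array([46.8, 48.1]), np.float64(50.9)] top [array([ 528.9, -226.6]), array([46.7, 35.4]), np.float64(51.8)]
0.65 [505. 317.] [ 38. 145. 143.] [array([ 449.1, -443.7]), array([47.2, 20. ]), np.float64(56.6)] top [array([ 449.2, -443.3]), array([38.2, 19.7]), np.float64(58.5)]
0.56 [401. 279.] [ 48. 175. 174.] [array([ 530.9, -225. ]), array([43.8, 49.7]), np.float64(50.9)] top [array([ 530.3, -224.5]), array([43.8, 42.5]), np.float64(50.9)]
```

View pics/w20.png

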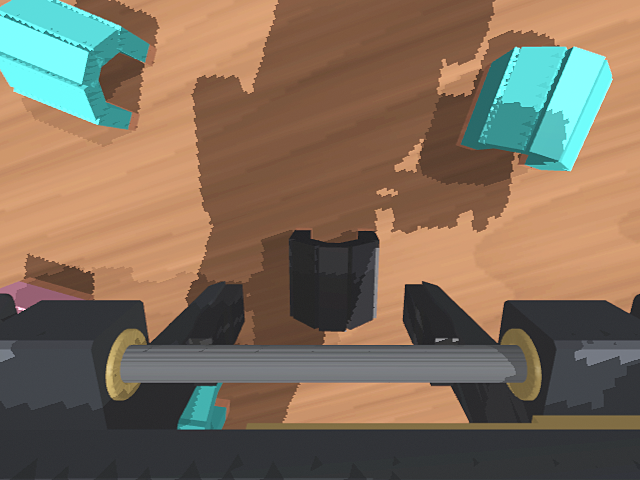

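carry_out(
  linear=[
    [-0.003, -0.002, -0.03],
    [-0.003, -0.002, -0.06],
    [-0.003, -0.002, -0.06],
    [-0.003, -0.002, -0.06],
  ],
  roll=[0, 0, 0, 0],
)

```text
clock: 32.97
tool_pos: [0.3829, -0.3198, 0.0293]
eef_rot: [0.988, -0.152, 0.032, -0.014]
contact_force: [0.5, -0.1, 0.5]
opening: 0.819
```

carry_out(
  linear=[
    [0, 0, 0],
    [0, 0, 0],
    [0, 0, 0],
    [0, 0, 0],
    [0, 0, 0],
    [0, 0, 0],
  ],
  roll=[0, 0, 0, 0, 0, 0],
  gripper=0.3,
)

```text
clock: 33.47
tool_pos: [0.3836, -0.3202, 0.0307]
eef_rot: [0.988, -0.152, 0.034, -0.014]
contact_force: [0.2, 0.8, 8.9]
opening: 0.54
```

carry_out(
  linear=[
    [0, 0, 0.03],
    [0, 0, 0.07],
    [0, 0, 0.11],
    [0, 0, 0.15],
    [0, 0, 0.19],
    [0, 0, 0.235],
    [0, 0, 0.235],
    [0, 0, 0.235],
  ],
  roll=[0, 0, 0, 0, 0, 0, 0, 0],
)

```text
clock: 34.13
tool_pos: [0.3844, -0.3211, 0.2685]
eef_rot: [0.988, -0.153, 0.036, -0.012]
contact_force: [-0.2, 0.3, -1.0]
opening: 0.548
```

Run:
```python
from h import *
togo(-42,180); p=snapshot("wrist"); save(p,"w21",(200,220,450,430),3)
```

```text
t 34.13 pos [ 0.3844 -0.3211  0.2685] q [ 0.988 -0.153  0.036 -0.012] F [-0.2  0.3 -1. ] op 0.548
tool y deg 72.42 rack pos [ -59.8 -524.5  268.5]
target [0.5621 0.3608] delta [0.1776 0.682 ] roll 0.0774
```

View pics/w21.png

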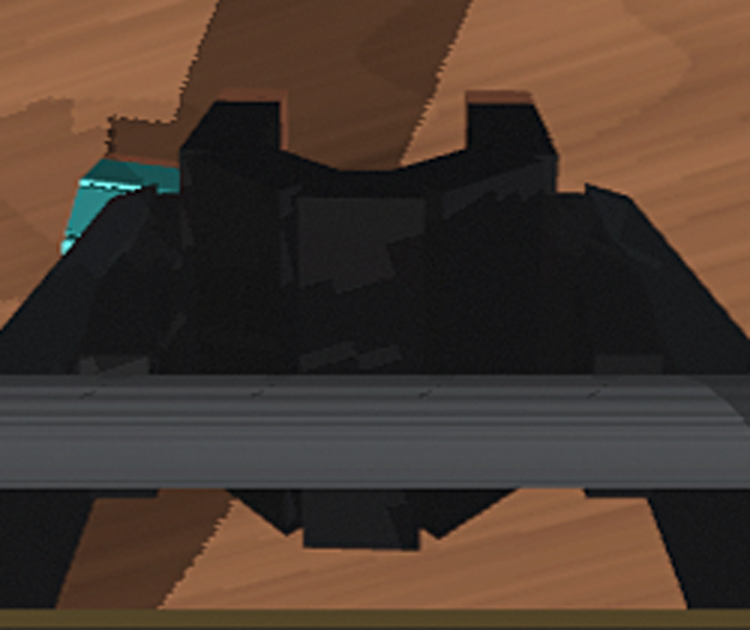

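carry_out(
  linear=[
    [0.01, 0.04, 0],
    [0.021, 0.08, 0],
    [0.031, 0.12, 0],
    [0.042, 0.16, 0],
    [0.052, 0.2, 0],
    [0.063, 0.24, 0],
    [0.073, 0.28, 0],
    [0.083, 0.32, 0],
  ],
  roll=[0.01, 0.02, 0.03, 0.04, 0.05, 0.06, 0.07, 0.077],
)

```text
clock: 34.85
tool_pos: [0.4647, 0.0012, 0.2643]
eef_rot: [0.993, -0.114, 0.031, -0.014]
contact_force: [1.2, -0.8, -1.5]
opening: 0.547
```

carry_out(
  linear=[
    [0.01, 0.04, 0.003],
    [0.021, 0.08, 0.005],
    [0.031, 0.12, 0.005],
    [0.042, 0.16, 0.005],
    [0.052, 0.2, 0.005],
    [0.063, 0.24, 0.005],
    [0.073, 0.28, 0.005],
    [0.083, 0.32, 0.005],
  ],
  roll=[0, 0, 0, 0, 0, 0, 0, 0],
)

```text
clock: 35.52
tool_pos: [0.5467, 0.3221, 0.2662]
eef_rot: [0.993, -0.114, 0.029, -0.012]
contact_force: [1.2, -0.2, -2.1]
opening: 0.544
```

carry_out(
  linear=[
    [0.005, 0.025, 0],
    [0.005, 0.025, 0],
    [0.005, 0.025, 0],
    [0.005, 0.025, 0],
  ],
  roll=[0, 0, 0, 0],
)

```text
clock: 35.85
tool_pos: [0.5509, 0.3452, 0.2638]
eef_rot: [0.993, -0.114, 0.028, -0.009]
contact_force: [0.5, -0.7, -0.4]
opening: 0.547
```

Run:
```python
from h import *
togo(-42,180)
```

```text
t 35.85 pos [0.5509 0.3452 0.2638] q [ 0.993 -0.114  0.028 -0.009] F [ 0.5 -0.7 -0.4] op 0.547
tool y deg 76.88 rack pos [-49.4 162.3 263.8]
target [0.5621 0.3608] delta [0.0112 0.0156] roll -0.0006
```

carry_out(
  linear=[
    [0.011, 0.016, 0],
    [0.011, 0.016, -0.02],
    [0.011, 0.016, -0.045],
    [0.011, 0.016, -0.045],
    [0.011, 0.016, -0.045],
  ],
  roll=[0, 0, 0, 0, 0],
)

```text
clock: 36.27
tool_pos: [0.5613, 0.3583, 0.2173]
eef_rot: [0.993, -0.115, 0.027, -0.007]
contact_force: [1.4, -0.5, -0.4]
opening: 0.544
```

Run:
```python
from h import *
togo(-42,180); p=snapshot("wrist"); save(p,"w22")
```

```text
t 36.27 pos [0.5613 0.3583 0.2173] q [ 0.993 -0.115  0.027 -0.007] F [ 1.4 -0.5 -0.4] op 0.544
tool y deg 76.76 rack pos [-42.2 177.4 217.3]
target [0.5621 0.3608] delta [0.0008 0.0025] roll 0.0015
```

View pics/w22.png

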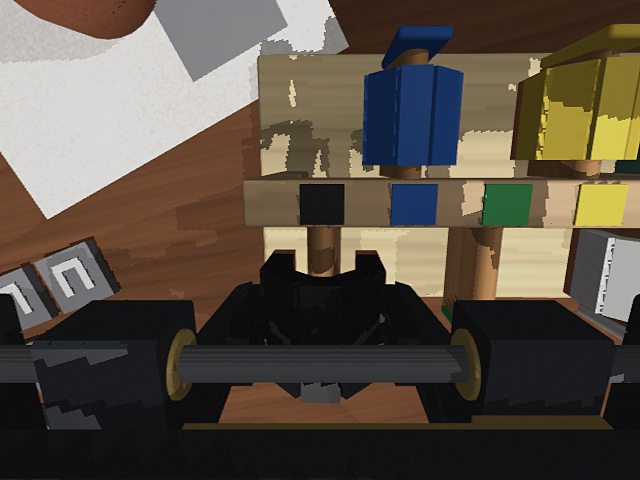

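carry_out(
  linear=[
    [-0.001, 0.002, -0.02],
    [-0.001, 0.002, -0.04],
    [-0.001, 0.002, -0.055],
    [-0.001, 0.002, -0.062],
    [-0.001, 0.002, -0.062],
    [-0.001, 0.002, -0.062],
  ],
  roll=[0, 0, 0, 0, 0, 0],
)

```text
clock: 36.82
tool_pos: [0.562, 0.3616, 0.1582]
eef_rot: [0.993, -0.115, 0.029, -0.009]
contact_force: [0.4, -0.3, -0.6]
opening: 0.544
```

carry_out(
  linear=[
    [0, 0, 0],
    [0, 0, 0],
    [0, 0, 0],
    [0, 0, 0],
  ],
  roll=[0, 0, 0, 0],
  gripper=0.75,
)

```text
clock: 37.15
tool_pos: [0.5624, 0.3619, 0.1591]
eef_rot: [0.993, -0.115, 0.029, -0.01]
contact_force: [0.4, -0.0, -0.3]
opening: 0.746
```

carry_out(
  linear=[
    [0, 0, 0.03],
    [0, 0, 0.07],
    [0, 0, 0.11],
    [0, 0, 0.11],
    [0, 0, 0.11],
  ],
  roll=[0, 0, 0, 0, 0],
)

```text
clock: 37.57
tool_pos: [0.5638, 0.363, 0.2725]
eef_rot: [0.993, -0.116, 0.032, -0.012]
contact_force: [-0.6, -0.1, -0.7]
opening: 0.75
```

Run:
```python
from h import *
p=snapshot("wrist"); save(p,"w23"); L=rackf(cloud(p))
m=(L[...,0]<-12)&(L[...,0]>-68)&(abs(L[...,1]-180)<30)&(L[...,2]>140)&(L[...,2]<185)
P=L[m]; print(np.round(np.percentile(P,[1,50,99],axis=0),1))
togo(84,-197)
```

```text
[[-63.3 156.4 145. ]
 [-38.3 179.4 171.1]
 [-12.3 203.4 177.4]]
t 37.62 pos [0.5627 0.3621 0.2701] q [ 0.993 -0.115  0.03  -0.01 ] F [-0.  -0.1 -0.6] op 0.75
tool y deg 76.73 rack pos [-41.7 181.4 270.1]
target [ 0.599  -0.0349] delta [ 0.0363 -0.397 ] roll 0.0021
```

View pics/w23.png

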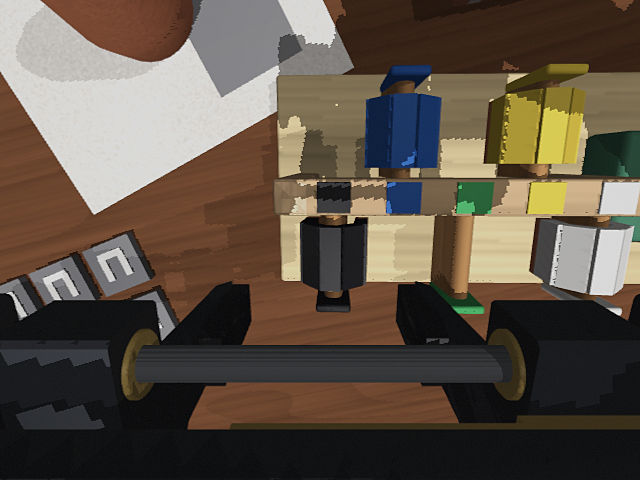

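All four hang; last tally.

carry_out(
  linear=[
    [0.004, -0.04, 0],
    [0.008, -0.08, 0],
    [0.012, -0.12, 0],
    [0.016, -0.16, 0],
    [0.02, -0.2, 0],
    [0.023, -0.24, 0],
    [0.026, -0.28, 0],
    [0.029, -0.32, 0],
  ],
  roll=[0, 0, 0, 0, 0, 0, 0, 0],
  gripper=0,
)

```text
clock: 38.28
tool_pos: [0.5903, 0.04, 0.2684]
eef_rot: [0.993, -0.115, 0.028, -0.01]
contact_force: [1.4, -0.1, -0.1]
opening: 0.163
```

carry_out(
  linear=[
    [0.006, -0.04, 0],
    [0.008, -0.077, 0],
    [0.008, -0.077, 0],
    [0.008, -0.077, 0],
    [0.008, -0.077, 0],
  ],
  roll=[0, 0, 0, 0, 0],
)

```text
clock: 38.7
tool_pos: [0.5975, -0.0362, 0.2671]
eef_rot: [0.993, -0.115, 0.027, -0.01]
contact_force: [-0.8, 1.1, -0.0]
opening: 0.0
```

Run:
```python
from h import *
togo(84,-196)
```

```text
t 38.7 pos [ 0.5975 -0.0362  0.2671] q [ 0.993 -0.115  0.027 -0.01 ] F [-0.8  1.1 -0. ] op 0.0
tool y deg 76.77 rack pos [  82.9 -198.6  267.1]
target [ 0.5992 -0.034 ] delta [0.0017 0.0023] roll 0.0014
```

carry_out(
  linear=[
    [0.002, 0.001, -0.03],
    [0.002, 0.001, -0.07],
    [0.002, 0.001, -0.11],
    [0.002, 0.001, -0.147],
    [0.002, 0.001, -0.147],
    [0.002, 0.001, -0.147],
  ],
  roll=[0, 0, 0, 0, 0, 0],
)

```text
clock: 39.2
tool_pos: [0.598, -0.0329, 0.1186]
eef_rot: [0.993, -0.114, 0.024, -0.011]
contact_force: [0.9, -0.6, 0.1]
opening: 0.005
```

Run:
```python
from h import *
togo(-35,-197)
```

```text
t 39.2 pos [ 0.598  -0.0329  0.1186] q [ 0.993 -0.114  0.024 -0.011] F [ 0.9 -0.6  0.1] op 0.005
tool y deg 76.96 rack pos [  82.6 -195.2  118.6]
target [ 0.4831 -0.0079] delta [-0.1149  0.025 ] roll -0.0019
```

carry_out(
  linear=[
    [-0.02, 0.003, 0],
    [-0.04, 0.007, 0],
    [-0.06, 0.012, 0],
    [-0.08, 0.017, 0],
    [-0.1, 0.021, 0],
    [-0.113, 0.025, 0],
    [-0.117, 0.026, 0],
    [-0.117, 0.026, 0],
  ],
  roll=[0, 0, 0, 0, 0, 0, 0, 0],
)

```text
clock: 39.87
tool_pos: [0.4905, -0.0045, 0.1226]
eef_rot: [0.993, -0.113, 0.035, -0.014]
contact_force: [10.6, 0.2, -5.3]
opening: 0.007
```

carry_out(
  linear=[
    [0, 0, 0],
    [0.025, -0.006, 0],
    [0.055, -0.013, 0],
    [0.085, -0.02, 0],
    [0.113, -0.026, 0],
    [0.113, -0.026, 0.03],
    [0.113, -0.026, 0.07],
    [0.113, -0.026, 0.11],
  ],
  roll=[0, 0, 0, 0, 0, 0, 0, 0],
)

```text
clock: 40.53
tool_pos: [0.6039, -0.0295, 0.236]
eef_rot: [0.993, -0.112, 0.035, -0.014]
contact_force: [-0.0, -0.2, -0.1]
opening: 0.007
```

carry_out(
  linear=[
    [0, -0.04, 0.02],
    [0, -0.08, 0.03],
    [0, -0.12, 0.03],
    [0, -0.16, 0.03],
    [0, -0.2, 0.03],
    [0, -0.2, 0.03],
    [0, -0.2, 0.03],
  ],
  roll=[0, 0, 0, 0, 0, 0, 0],
)

```text
clock: 41.12
tool_pos: [0.6038, -0.2326, 0.2688]
eef_rot: [0.993, -0.115, 0.037, -0.013]
contact_force: [0.3, 1.8, 0.5]
opening: 0.006
```

Run:
```python
from h import *
tool()
p=snapshot("top"); levtab(p); save(p,"t24",(90,140,410,360),2.5); L=rackf(cloud(p))
p2=snapshot("scene"); levtab(p2); save(p2,"s24",(220,170,540,400),2.5)
for n,x,y in(("w",-42,0),("y",42,45),("blu",42,135),("blk",-42,180)):
    m=(abs(L[...,0]-x)<28)&(abs(L[...,1]-y)<30)&(L[...,2]>150)&(L[...,2]<185)
    print(n,np.round(np.percentile(L[m],[2,50,98],axis=0),1).tolist())
```

```text
t 41.12 pos [ 0.6038 -0.2326  0.2688] q [ 0.993 -0.115  0.037 -0.013] F [0.3 1.8 0.5] op 0.006
tool y deg 76.84 rack pos [ 133.7 -388.4  268.8]
tab [  42.6 -191.8  126.3] 33 lever 0.016
tab [  49.4 -192.2  124.3] 21 lever -0.052
w [[-66.8, -23.3, 152.5], [-42.2, -4.0, 170.6], [-18.8, 23.6, 179.7]]
y [[17.4, 21.3, 152.6], [42.2, 40.9, 170.3], [65.8, 68.7, 179.2]]
blu [[17.7, 111.2, 152.1], [39.9, 129.1, 170.1], [66.8, 158.0, 179.4]]
blk [[-67.0, 156.0, 151.5], [-42.0, 173.6, 169.7], [-17.2, 202.9, 179.6]]
```

View pics/t24.png

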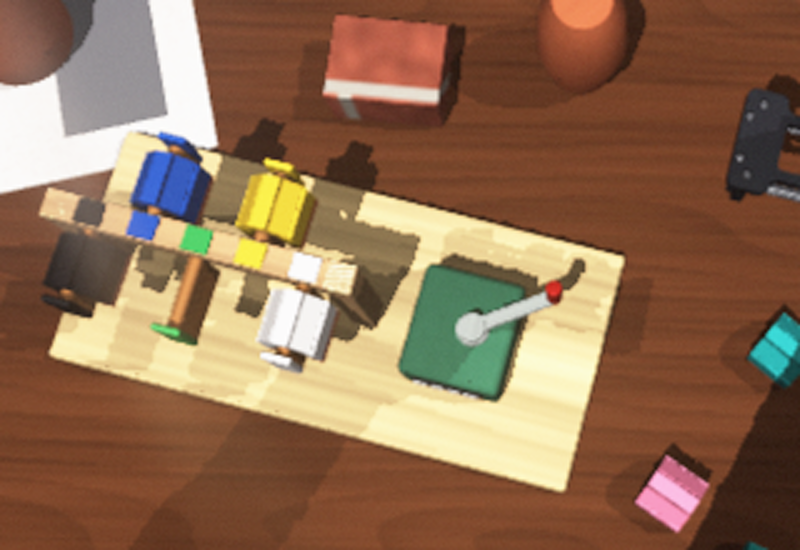

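View pics/s24.png

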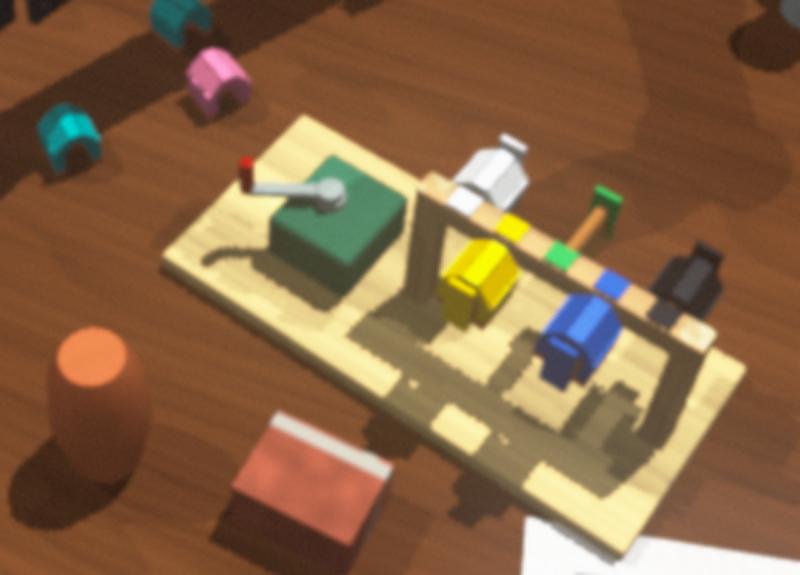

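All four hang centred and level, the lever is at rest (0.02 rad), and the robot is clear of everything. No green arch is here: the leftovers are three teal (cyan) and one pink.

```bash
python3 -c "
from h import *
print(finish_job())"
```

```text
the job is handed in; nothing more can be done
None
```

I hung the white, yellow, blue and black arches on their matching pegs, in that order, and tallied each one before hanging the next. The job is handed in at about 41 s on the robot's clock, and no verdict came back.

- **Green:** I skipped it as missing. The only arches left over are three teal and one pink, and neither colour matches the green end plate.
- **Tallies:** each push took the lever to the same point and met 10–11 N against the roughly 4 N spring. That is how I judged it had reached its stop. The camera views after each push showed it sprung back.
- **Black arch:** it had been knocked about 5 cm aside before I reached for it, so I located it again and picked it up from there.
- **Last checks:** in the last pictures all four arches hang level and straddle their pegs. Depth readings put them within a few millimetres of their seats. The top camera read the lever at 0.02 rad. The vase and the brick stand where they were; the bowl is outside the last crops, but the arm never went near it.
- **Disagreements:** the scene camera read the lever at −0.05 rad instead of 0.02, and the top camera's median y for each arch was 4–6 mm off. I put both down to viewing angle. The tool also picked up a tilt of about 4 degrees during the pushes, which did not affect the hanging.

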